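# Pack the coated plates into the dry box

### The arm

A 6-joint arm with a two-finger parallel gripper is mounted at the origin on a cart in front of the work surface, level with it; the furniture and walls round the work are solid. World frame = base frame: x ahead of the robot, y to its left, z up, the work surface at z = 0. Lengths are in mm, angles in degrees, forces in N, time in s.
With the tool pointing down it reaches from about 300 to 850 mm from the base axis. Payload 4.2 kg.
Tool frame: the origin (TCP) lies at the very end of the fingers, on their centre line; the grasp point (between the pads) lies 19 mm behind it (hold_point_z is the z of the grasp point in the tool frame, in mm); z points along the fingers, y is the direction in which the jaws open and shut (so a half turn about z gives the same grasp; the last joint's range is limited). The gripper opens to 91 mm and grips with 3 to 60 N. Pads are 32 mm wide; open, the fingers measure 118 mm over their backs; the gripper's body (76 mm by 178 mm) begins 60 mm behind the grasp point.
Start: joints at [-64.343, 18.312, 89.639, -0, 72.044, -1.146], TCP at [259.287, -513.238, 213.976] pointing down, gripper open.
Joint ranges: [-177.97, 177.97], [-48.28, 115.42], [12.27, 149.76], [-77.06, 257.06], [2.81, 150.46], [-146.56, 146.56]. Speed limits (degrees/s): [147.25, 147.25, 180, 180, 180, 180].

### API

Orientations are given as [roll, pitch, yaw] about the fixed x, y, z axes, in that order (R = Rz(yaw) Ry(pitch) Rx(roll)).
In Python, from workcell import state, grab_frame, job_done, hold_point_z gives the robot as it stands. The module is installed in compiled form; this text tells all that it offers.
- The arm moves only by the shell command python3 -m creep 'ROWS' [FORCE]. ROWS is JSON, a list of rows, each a list of 7 numbers: the closure, from 0 (fully open) to 1 (shut), then the shift along the tool's x, y, z in mm, then the turn, a rotation vector about the tool's x, y, z in degrees. A call has 1 to 5 rows; each row shifts and turns the commanded pose from where the row before left it, along the tool's axes as they then stand; what a row does not reach is not made up. A row lasts 1/8 s, in which the tool goes at most 62.5 mm and 10.7 degrees, less where a joint would pass 70% of its speed; a pose out of reach is approached as far as the arm can. A call is refused whole if a number of a shift passes 62.5 or a number of a turn 10.7, either way. A call with a gripper value outside its range is refused whole. The fingers move at their own pace and stop on an object; FORCE is the grip in N (left out, the last holds). Time passes only in rows, so rows that do not move let the fingers close. It gives the time, the measured TCP pose, the force and the opening at its end, in the units of the state.
- state(): the state, without advancing time (a new reading comes with each control period).
- grab_frame(name): name is "scene" or "side" or "wrist"; returns a dict with "frame" (400x640x3 uint8, red, green, blue), "fx", "fy", "cx", "cy" (pixels), "view" (4x4, takes a point from world to camera coordinates). Camera axes: x right, y down, z forward; pixel columns grow to the right and rows downward; lengths in mm; the calibration is good to about 2 mm. A picture is of the moment at which its call begins. There is no depth.
- job_done(): hands the job in, once; it reports no verdict.
The state is a dict: "time_s": time; "qpos": joint angles; "qvel": joint speeds; "effort": joint torques, N m; "ee_pos": TCP position; "ee_rot": TCP orientation; "force": force on the tool from outside, world axes, zero at the start; "torque": the same for the moment, N m; "gripper_width": finger opening in mm.
Only numpy, scipy, OpenCV 4.12 (cv2) and the standard library are available. Lean on these libraries where they do the work, as an engineer would, in place of code of your own. Each camera call takes 0.05 s, during which the arm holds its last target.

### The job

Pack the coated glass plates from the tip-up tray into the plate box, flat and white side up in the wide compartment (one on top of another is fine), without dropping any; they lie too low in their seats to be gripped until a press on the far, overhanging end tips the near end up. Stand the round drying canister upright in the narrow compartment, and only when everything is in, press the lid fully shut past its spring catch. Do not knock over the dropper bottle standing by.

Things in the scene. Friction and masses are not known exactly. Their poses are not given: they have to be found in the camera images.
- tray: grey tip-up tray 120 (x) x 171 (y) mm, fixed; origin on the counter, near end (-x) to the robot. 3 seats side by side at y = -56, 0, +56 mm: flat land x -60 to 0, 36 mm high, then a slope falling 32 deg toward +x with a stop 56 mm down it. Ribs 4 mm high round the seats: a plate lying flat cannot be gripped. A resting plate spans x = -54 to +46 mm. Slippery
- plate_0: glass plate 100 (x) x 50 (y) x 4 (z) mm, 50 g, white coating on the +z side. Origin at the centre of the underside. Starts flat in a seat of the tray, x along the tray's x; may be absent. Gripped across y (50 mm)
- plate_1: second plate, the same as plate_0; may be absent
- plate_2: third plate, the same as plate_0; may be absent
- box: grey plate box, outside 120 (x) x 174 (y) mm, walls 4 mm thick with their top 20 mm above the counter, inner floor 4 mm above it, fixed. Origin on the counter under its centre; front (-x) toward the robot at yaw 0. A wall splits it into a wide compartment (right, -y side) and a narrow one (left, +y side)
- plate_bay (a point): centre of the inner floor of the wide compartment, 112 (x) x 104 (y) mm, 16 mm deep; axes as the box
- canister_bay (a point): centre of the inner floor of the narrow compartment, 112 (x) x 58 (y) mm, 16 mm deep; axes as the box. The canister in it stands 14 mm above the walls; a place toward the front (-x) keeps a gripper clear of the open lid
- lid_hinge (a point): midpoint of the lid's hinge axis at the back of the box, 20 mm above the counter; axis along the box's y
- lid_top (a point): point on the outside (top) face of the white lid, 100 mm in front of the hinge axis and 18 mm above it when shut, mid width; its z axis is the outward normal. Lid 121 mm long, 174 wide, 18 deep, with a tongue in the middle of its front edge. Open, it stands under a wall dispenser: behind it lean the wrist toward the robot
- lid (a joint): lid angle in rad: 0 shut, 1.5 most open; starts wide open. Stiff hinge: it stays at any angle (1 N at the front edge moves it). At about 0.09 rad its tongue meets a spring catch at the front; some 6 to 10 N pressed down near the front edge takes it past; below 0.04 rad it snaps shut
- canister: round aluminium drying canister, 44 mm diameter, 30 mm high, 90 g, dark holes in its top. Origin at the centre of its underside, z up; stands on the counter to the left of the tray and box
- reagent: small dropper bottle with a dark bulb, 25 mm diameter, 90 mm high, loose, standing at the back left of the box; a bystander. Origin at the centre of its underside, z up
- ridge (a point): middle of the tray's ridge, where land meets slope, 36 mm above the tray's origin; axes as the tray. A plate lightly pressed at x = +30 until 19 mm lower tips over the ridge, slides 10 mm down to the stop and stays, tilted 0.56 rad: its near (-x) end is then 44 mm from the ridge along the plate, 23 mm above the land, its long edges free above the ribs
Mind the look-alikes: they are no part of the job. What is shaped like the canister but turquoise is not meant.

How it is judged (in metres and radians):
On the way, in this order (a step that is already met when the one before it is completed fails the run):
1. the plates lie flat in the wide compartment and the canister stands in the narrow one, released and at rest, the lid still open (x of plate_0 in the frame of plate_bay between -0.012 and 0.012 m and y of plate_0 in the frame of plate_bay between -0.03 and 0.03 m and z of plate_0 in the frame of plate_bay between -0.003 and 0.014 m and angle between each of plate_0, plate_1, plate_2's own z axis and vertical below 0.12 rad and x of plate_1 in the frame of plate_bay between -0.012 and 0.012 m and y of plate_1 in the frame of plate_bay between -0.03 and 0.03 m and z of plate_1 in the frame of plate_bay between -0.003 and 0.014 m and x of plate_2 in the frame of plate_bay between -0.012 and 0.012 m and y of plate_2 in the frame of plate_bay between -0.03 and 0.03 m and z of plate_2 in the frame of plate_bay between -0.003 and 0.014 m and x of canister in the frame of canister_bay between -0.04 and 0.04 m and y of canister in the frame of canister_bay between -0.012 and 0.012 m and z of canister in the frame of canister_bay between -0.003 and 0.006 m and angle between canister's own z axis and vertical below 0.1 rad and linear speed of each of plate_0, plate_1, plate_2, canister below 0.02 m/s and contact force between the fingers and plate_0 below 0.1 N and contact force between the fingers and plate_1 below 0.1 N and contact force between the fingers and plate_2 below 0.1 N and contact force between the fingers and canister below 0.1 N and value of joint lid above 0.6 rad), for 0.2 s.
2. the lid is pressed shut past its catch (value of joint lid below 0.03 rad), for 0.2 s.
At the end, for the whole second after the job is handed in: Every plate lies flat (0.12 rad), white side up, within 12 mm (x) and 30 mm (y) of the wide compartment's centre; the canister stands upright (0.1 rad) on the narrow one's floor; all at rest; lid shut past its catch (under 0.03 rad); dropper bottle standing (x of plate_0 in the frame of plate_bay between -0.012 and 0.012 m and y of plate_0 in the frame of plate_bay between -0.03 and 0.03 m and z of plate_0 in the frame of plate_bay between -0.003 and 0.014 m and angle between each of plate_0, plate_1, plate_2's own z axis and vertical below 0.12 rad and x of plate_1 in the frame of plate_bay between -0.012 and 0.012 m and y of plate_1 in the frame of plate_bay between -0.03 and 0.03 m and z of plate_1 in the frame of plate_bay between -0.003 and 0.014 m and x of plate_2 in the frame of plate_bay between -0.012 and 0.012 m and y of plate_2 in the frame of plate_bay between -0.03 and 0.03 m and z of plate_2 in the frame of plate_bay between -0.003 and 0.014 m and x of canister in the frame of canister_bay between -0.04 and 0.04 m and y of canister in the frame of canister_bay between -0.012 and 0.012 m and z of canister in the frame of canister_bay between -0.003 and 0.006 m and angle between canister's own z axis and vertical below 0.1 rad and linear speed of each of plate_0, plate_1, plate_2, canister below 0.02 m/s and value of joint lid below 0.03 rad and angle between reagent's own z axis and vertical below 0.3 rad); the robot touches nothing.
It fails at once if a plate is dropped (falls freely, untouched by the fingers, faster than 0.9 m/s) ((linear speed of plate_0 above 0.9 m/s and contact force between the fingers and plate_0 below 0.05 N) or (linear speed of plate_1 above 0.9 m/s and contact force between the fingers and plate_1 below 0.05 N) or (linear speed of plate_2 above 0.9 m/s and contact force between the fingers and plate_2 below 0.05 N)).
It fails at once if the dropper bottle is knocked over (angle between reagent's own z axis and vertical above 0.6 rad).
Of plate_0, plate_1, plate_2 only 2 to 3 are there at a start; the rules pass over those that are not, and their reading is None.
At some moment in a run one of canister may be knocked a few centimetres aside while the robot is not near it.
It also fails if it takes over 208 s, if anything falls off the work surface, if the arm or the gripper's body presses on something with over 40 N, if the wrist force passes 120 N, or if a joint passes its speed limit or range.

## Working session

There is one attempt and no reset: what is moved stays moved. The work goes in short steps, Python scripts to look and compute and a shell command to move; the robot and the scene stay as the last step left them, time stands still between calls to the robot, and variables do not carry over. Pictures are saved under pics/ and viewed, and the job is handed in when it is done.

```bash
mkdir -p pics; ls
python3 - <<'E'
from workcell import state, grab_frame, hold_point_z
import cv2, numpy as np
s=state()
for k in s: print(k,s[k])
print(hold_point_z)
for n in ["scene","side","wrist"]:
    f=grab_frame(n); cv2.imwrite(f"pics/{n}0.png",f["frame"][:,:,::-1])
    print(n,f["fx"],f["fy"],f["cx"],f["cy"]); print(np.round(f["view"],4))
E
```

```text
pics
time_s 0.0
qpos [-6.43427247e+01  1.83520760e+01  8.97073958e+01 -2.33191159e-04
  7.20430468e+01 -1.14654987e+00]
qvel [-0.03068467 -0.02823116 -0.07541454  0.06278601  0.04665502 -0.03555004]
effort [-1.10248253e-03 -4.12465560e+01 -2.31976533e+01  7.27452594e-02
  4.55895730e-02 -1.26621212e-04]
ee_pos [ 259.06196891 -512.76314024  213.10921287]
ee_rot [-1.79897498e+02 -1.82970986e-03  2.68038956e+01]
force [-0.53202312 -0.65354    -0.40546866]
torque [-0.06487092  0.00078088 -0.00315534]
gripper_width 91.0568729694028
-18.8
scene 514.4349771547488 514.4349771547488 324.1519260931513 197.3842360174441
[[ 8.4990000e-01 -5.2630000e-01 -2.4800000e-02 -4.8465190e+02]
 [-2.7500000e-01 -4.0310000e-01 -8.7290000e-01  1.7069830e+02]
 [ 4.4940000e-01  7.4870000e-01 -4.8730000e-01  1.0421997e+03]
 [ 0.0000000e+00  0.0000000e+00  0.0000000e+00  1.0000000e+00]]
side 518.794819255511 518.794819255511 323.75090161612843 201.28955447427222
[[-3.5520000e-01 -9.3460000e-01 -1.8900000e-02  1.5707230e+02]
 [-4.7300000e-01  1.9710000e-01 -8.5880000e-01  3.0104790e+02]
 [ 8.0630000e-01 -2.9610000e-01 -5.1200000e-01  1.1794087e+03]
 [ 0.0000000e+00  0.0000000e+00  0.0000000e+00  1.0000000e+00]]
wrist 317.4046314551889 317.4046314551889 320.6756064556786 201.05874565998116
[[ 4.509000e-01 -8.926000e-01 -3.000000e-04 -5.746476e+02]
 [-8.657000e-01 -4.373000e-01  2.437000e-01 -2.617170e+01]
 [-2.176000e-01 -1.096000e-01 -9.699000e-01  3.892914e+02]
 [ 0.000000e+00  0.000000e+00  0.000000e+00  1.000000e+00]]
```

View pics/scene0.png

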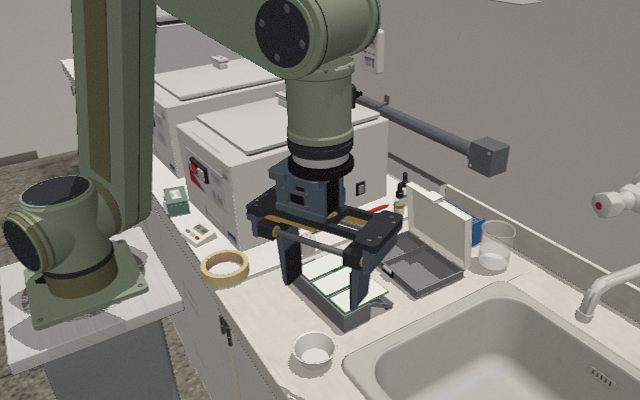

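View pics/side0.png

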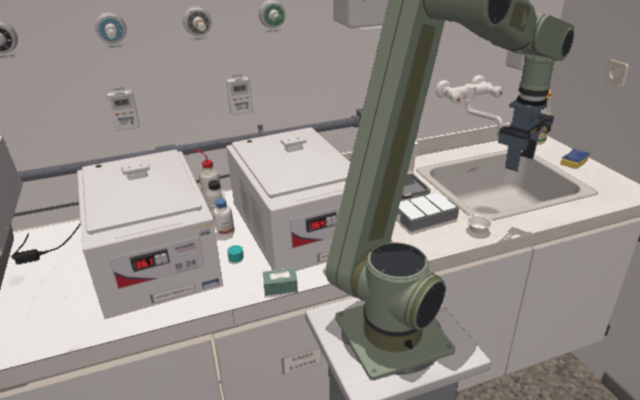

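View pics/wrist0.png

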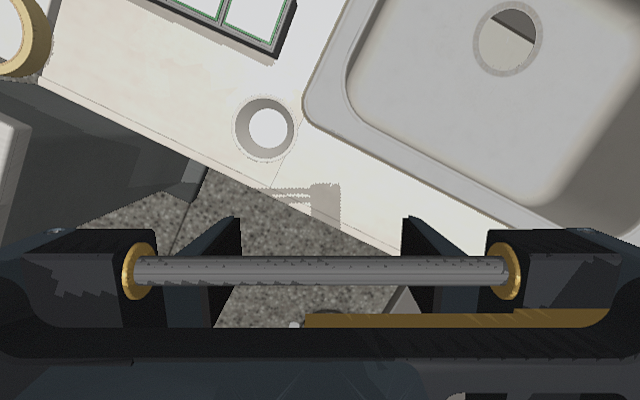

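The scene view shows the tray at (340,290), the box at (430,260) with its lid open, the dropper bottle at (403,190) and the tape roll at (225,268). The turquoise look-alike is in the side view at (235,253). The canister is hidden by the gripper. I'll write helpers and then move to get a clear view.

```bash
cat > h.py <<'E'
from workcell import state, grab_frame, hold_point_z
import cv2, numpy as np
from scipy.spatial.transform import Rotation as Ro
def cast(f,u,v,z=0.):
    V=np.array(f["view"]);R=V[:3,:3];t=V[:3,3];c=-R.T@t
    d=R.T@np.array([(u-f["cx"])/f["fx"],(v-f["cy"])/f["fy"],1.])
    return c+d*(z-c[2])/d[2]
def proj(f,p):
    V=np.array(f["view"]);q=V[:3,:3]@np.array(p,float)+V[:3,3]
    return np.round([f["fx"]*q[0]/q[2]+f["cx"],f["fy"]*q[1]/q[2]+f["cy"]],1)
def tri(obs):
    A=[];b=[]
    for f,u,v in obs:
        V=np.array(f["view"]);R=V[:3,:3];t=V[:3,3];c=-R.T@t
        d=R.T@np.array([(u-f["cx"])/f["fx"],(v-f["cy"])/f["fy"],1.]);d/=np.linalg.norm(d)
        P=np.eye(3)-np.outer(d,d);A.append(P);b.append(P@c)
    return np.linalg.lstsq(np.vstack(A),np.hstack(b),rcond=None)[0]
def rot(s=None):
    s=s or state(); return Ro.from_euler('xyz',s["ee_rot"],degrees=True)
def to(pos,rpy=None):
    """shift in current tool axes to reach pos; rotvec in tool axes"""
    s=state();R=rot(s);d=R.inv().apply(np.array(pos)-s["ee_pos"])
    print("at",np.round(s["ee_pos"],1),np.round(s["ee_rot"],1),"w",round(s["gripper_width"],1),"F",np.round(s["force"],1),"t",round(s["time_s"],1))
    print("shift tool",np.round(d,1))
    if rpy is not None:
        T=Ro.from_euler('xyz',rpy,degrees=True);print("turn",np.round((R.inv()*T).as_rotvec(degrees=True),1),"shift in turned axes",np.round(T.inv().apply(np.array(pos)-s["ee_pos"]),1))
def snap(n,fn,crop=None,k=1):
    f=grab_frame(n);im=f["frame"][:,:,::-1].copy()
    if crop: x0,y0,x1,y1=crop; im=cv2.resize(im[y0:y1,x0:x1],None,fx=k,fy=k,interpolation=cv2.INTER_CUBIC)
    cv2.imwrite("pics/"+fn,im);return f
E
python3 - <<'E'
from h import *
f=grab_frame("scene")
for u,v,z in [(347,330,0),(388,296,30),(297,286,40),(430,292,20),(464,268,20),(390,262,20),(403,213,0),(225,270,0),(470,268,20),(410,185,140),(470,215,140)]: print(u,v,z,np.round(cast(f,u,v,z)))
to([500,-250,400],[180,0,0])
E
```

```text
347 330 0 [ 367. -405.    0.]
388 296 30 [ 460. -400.   30.]
297 286 40 [ 330. -295.   40.]
430 292 20 [ 540. -425.   20.]
464 268 20 [ 645. -406.   20.]
390 262 20 [ 536. -310.   20.]
403 213 0 [ 702. -150.    0.]
225 270 0 [ 253. -122.    0.]
470 268 20 [ 655. -413.   20.]
410 185 140 [ 632. -247.  140.]
470 215 140 [ 646. -403.  140.]
at [ 259.2 -513.   213.4] [-179.9   -0.    26.8] w 91.1 F [-0.7  0.4  0.5] t 0.2
shift tool [ 333.5 -126.3 -186.4]
turn [-0.1  0.  26.8] shift in turned axes [ 240.8 -263.  -186.6]
```

```bash
python3 -m creep '[[0,0,0,-60,0,0,0],[0,34,-38,-30,0,0,0],[0,34,-38,-30,0,0,0],[0,34,-38,-30,0,0,0],[0,34,-38,-30,0,0,0]]'; python3 -m creep '[[0,30,-30,0,0,0,9],[0,0,0,0,0,0,9],[0,0,0,0,0,0,9],[0,0,0,0,0,0,0],[0,0,0,0,0,0,0]]'
python3 - <<'E'
from h import *
snap("scene","s1.png");snap("wrist","w1.png");to([330,-250,400],[180,0,0])
E
```

```text
time_s: 0.82
ee_pos: [312.2, -314.5, 394.8]
ee_rot: [180.0, -0.0, 26.8]
force: [1.4, -0.1, 0.5]
gripper_width: 91.2
time_s: 1.45
ee_pos: [325.3, -276.0, 393.8]
ee_rot: [-180.0, 0.0, -0.1]
force: [-0.2, -0.3, 0.1]
gripper_width: 91.3
at [ 325.3 -276.   393.9] [-1.8e+02  0.0e+00 -1.0e-01] w 91.2 F [-0.1 -0.2  0.5] t 1.6
shift tool [  4.6 -26.   -6.1]
turn [-0.   0.  -0.1] shift in turned axes [  4.7 -26.   -6.1]
```

View pics/s1.png

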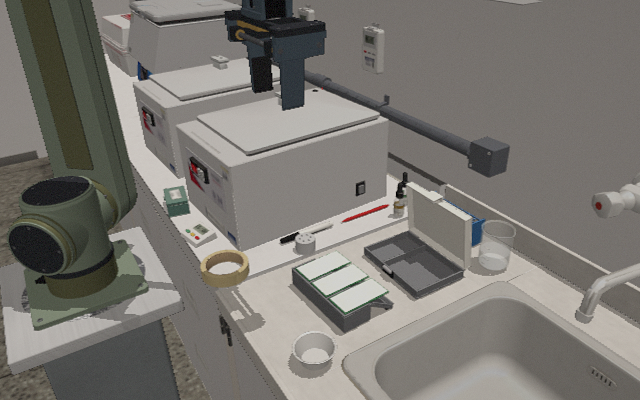

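View pics/w1.png

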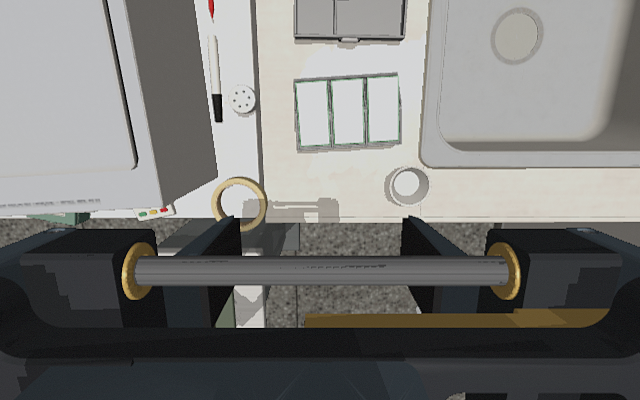

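Found: three plates in the tray, and the canister (white-grey with dark holes) at scene (304,241) and wrist (242,99), next to a pen and the cabinet. I'll move forward for a measuring view.

```bash
python3 -m creep '[[0,60,0,0,0,0,0],[0,60,0,0,0,0,0],[0,40,0,0,0,0,0],[0,0,0,0,0,0,0],[0,0,0,0,0,0,0]]';  python3 - <<'E'
from h import *
f=snap("wrist","w2.png");snap("scene","s2.png",(250,160,550,350),2.6)
print(np.round(f["view"],4).tolist())
E
```

```text
time_s: 2.17
ee_pos: [484.8, -276.6, 393.8]
ee_rot: [-180.0, 0.1, -0.2]
force: [0.5, 0.0, 0.6]
gripper_width: 91.3
[[-0.0032, -1.0, 0.0009, -274.9934], [-0.9697, 0.0033, 0.2442, 400.6246], [-0.2442, -0.0001, -0.9697, 682.5141], [0.0, 0.0, 0.0, 1.0]]
```

View pics/s2.png

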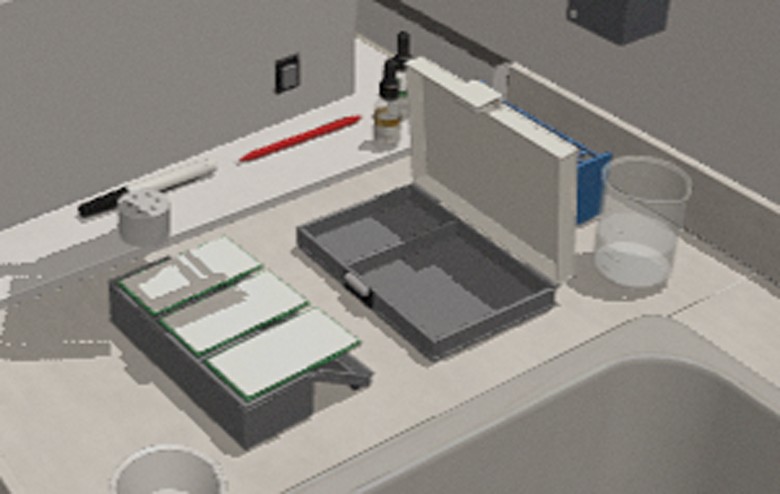

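View pics/w2.png

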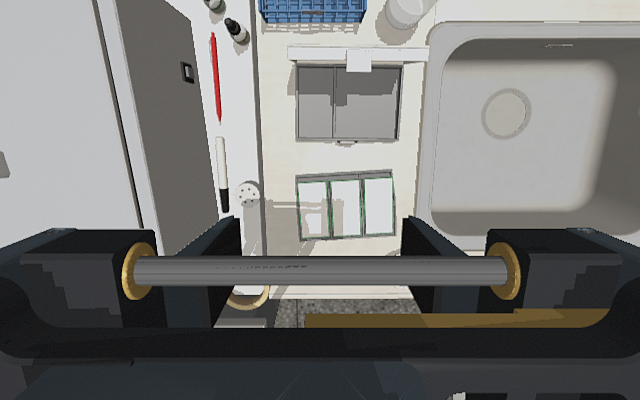

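Run:
```python
import cv2
im=cv2.imread("pics/w2.png")
cv2.imwrite("pics/w2a.png",cv2.resize(im[160:255,220:420],None,fx=4,fy=4,interpolation=cv2.INTER_CUBIC))
cv2.imwrite("pics/w2b.png",cv2.resize(im[0:150,200:450],None,fx=3.2,fy=3.2,interpolation=cv2.INTER_CUBIC))
```

```text
(no output)
```

View pics/w2a.png

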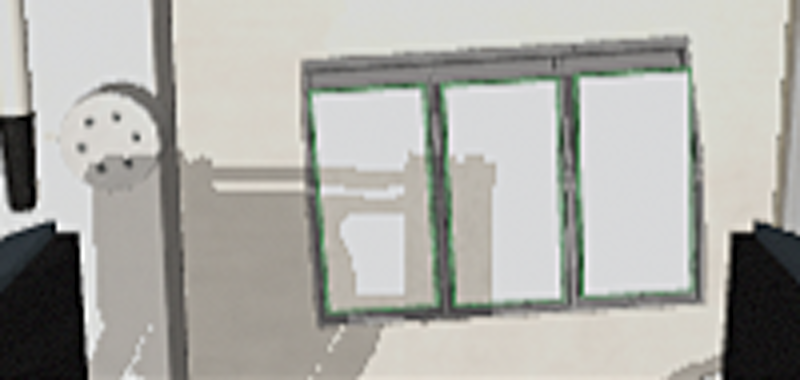

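View pics/w2b.png

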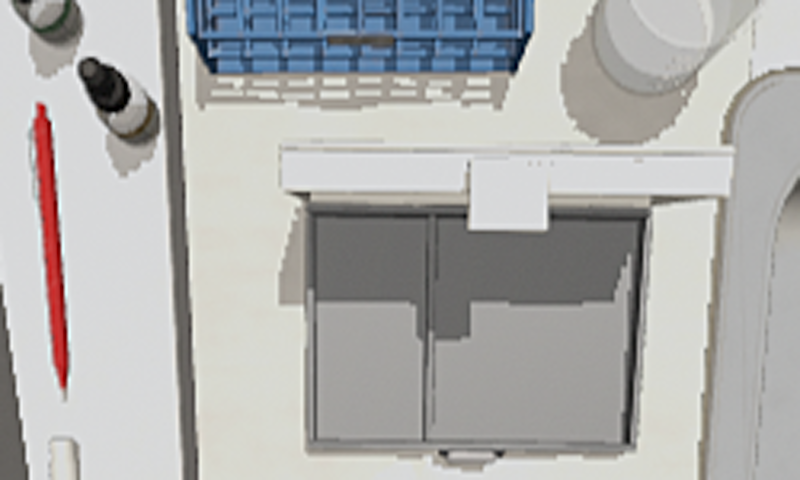

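Run:
```python
from h import *
s=state();print(s["ee_pos"],s["ee_rot"])
f=grab_frame("wrist")
A=lambda x,y:(220+x/4,160+y/4); B=lambda x,y:(200+x/3.2,y/3.2)
def rep(n,l,z):
    P=np.array([cast(f,*p,z) for p in l]);print(n,np.round(P[:,:2],1).tolist(),"mean",np.round(P.mean(0),1));return P
for n,l in [("pL",[(310,88),(428,85),(440,308),(328,314)]),("pM",[(442,85),(562,79),(564,302),(453,307)]),("pR",[(580,76),(689,69),(694,292),(580,299)])]:
    P=rep(n,[A(*q) for q in l],40)
    v=(P[0]-P[3]+P[1]-P[2])/2; print(" len",np.linalg.norm(v),"wid",np.linalg.norm(P[1]-P[0]),np.linalg.norm(P[2]-P[3]),"yaw",np.degrees(np.arctan2(v[1],v[0])))
rep("traynear",[A(320,326),A(703,300)],40)
rep("box front",[B(307,445),B(634,445)],20)
rep("box divider/back",[B(313,212),B(650,212),B(434,212),B(428,440)],20)
rep("inner front floor",[B(316,438),B(422,438),B(433,438),B(627,438)],10)
rep("lidtop",[B(282,150),B(733,150),B(282,192),B(733,192)],141)
rep("tongue",[B(508,230)],125)
rep("canister",[(247.5,193)],30)
rep("reagent base",[B(140,125),B(40,30)],0)
print("strip edge");rep("",[B(185,470),B(160,0)],0)
rep("cab",[(217,215),(190,20)],0)
rep("blue",[B(205,75),B(515,75)],0)
```

```text
[ 484.28064572 -276.61852347  394.57712584] [ 1.79969821e+02 -2.11724601e-02 -2.35003923e-01]
pL [[455.3, -237.8], [456.3, -287.3], [357.0, -292.7], [354.4, -243.5]] mean [ 405.7 -265.3   40. ]
 len 100.2571161793251 wid 49.57337258266135 49.26278644007041 yaw 3.1540107205718515
pM [[456.3, -293.2], [458.6, -343.5], [359.5, -347.0], [357.4, -298.4]] mean [ 408.  -320.5   40. ]
 len 99.10041278281847 wid 50.37681423973101 48.69435197086044 yaw 2.499080682507106
pR [[459.9, -351.0], [462.6, -396.6], [363.9, -403.8], [360.9, -354.0]] mean [ 411.8 -376.3   40. ]
 len 99.01509273642192 wid 45.63967272942225 49.88674247967151 yaw 2.9324211727242453
traynear [[348.8, -239.8], [360.1, -407.9]] mean [ 354.5 -323.9   40. ]
box front [[525.1, -235.3], [524.4, -407.8]] mean [ 524.7 -321.5   20. ]
box divider/back [[639.6, -240.9], [638.9, -409.5], [639.4, -301.4], [527.4, -299.1]] mean [ 611.3 -312.7   20. ]
inner front floor [[528.3, -239.4], [528.0, -296.3], [528.0, -302.2], [527.6, -406.2]] mean [ 528. -311.   10.]
lidtop [[642.7, -237.4], [642.0, -410.5], [627.8, -236.9], [627.1, -411.7]] mean [ 634.9 -324.1  141. ]
tongue [[615.9, -326.6]] mean [ 615.9 -326.6  125. ]
canister [[434.5, -150.3]] mean [ 434.5 -150.3   30. ]
reagent base [[684.3, -152.6], [727.7, -105.5]] mean [ 706. -129.    0.]
strip edge
 [[510.8, -166.4], [740.8, -166.0]] mean [ 625.8 -166.2    0. ]
cab [[386.3, -84.2], [712.6, -68.1]] mean [549.4 -76.1   0. ]
blue [[707.2, -186.7], [706.6, -342.6]] mean [ 706.9 -264.7    0. ]
```

Sizes check out: plates 100x50, tray yaw about 3.1°, box about yaw 0 centred near (584.5,-322.5), canister at (434,-150). I'll press the middle plate with closed fingers.

```bash
python3 -m creep '[[1,-17,21,55,0,0,-3.3],[1,-17,21,55,0,0,0],[1,0,0,60,0,0,0],[1,0,0,60,0,0,0],[1,0,0,50,0,0,0]]' 20; python3 -m creep '[[1,0,0,35,0,0,0],[1,0,0,0,0,0,0],[1,0,0,0,0,0,0]]';  python3 - <<'E'
from h import *
to([450.4,-318.4,60],[180,0,3.1])
snap("scene","s3.png",(250,160,550,350),2.6)
E
```

```text
time_s: 2.95
ee_pos: [451.1, -319.3, 112.7]
ee_rot: [180.0, -0.0, 3.0]
force: [0.9, 0.4, -0.1]
gripper_width: 44.3
time_s: 3.32
ee_pos: [453.2, -320.3, 80.9]
ee_rot: [179.9, -0.2, 3.1]
force: [0.0, 0.4, 0.2]
gripper_width: 13.8
at [ 453.2 -320.3   80.9] [179.9  -0.2   3.1] w 13.8 F [0.  0.4 0.2] t 3.3
shift tool [-2.7 -2.  20.9]
turn [ 0.1 -0.2 -0. ] shift in turned axes [-2.7 -2.  20.9]
```

View pics/s3.png

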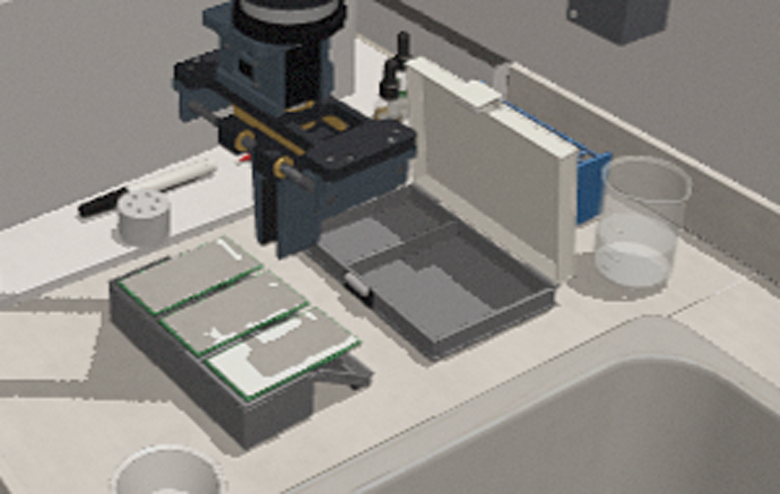

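```bash
python3 -m creep '[[1,-2.7,-2,20,0,0,0],[1,0,0,15,0,0,0],[1,0,0,4,0,0,0],[1,0,0,0,0,0,0]]'; python3 -m creep '[[1,0,0,4,0,0,0],[1,0,0,3,0,0,0],[1,0,0,0,0,0,0]]';python3 -m creep '[[1,0,0,3,0,0,0],[1,0,0,3,0,0,0],[1,0,0,0,0,0,0]]'
python3 - <<'E'
from h import *
to([450.4,-318.4,27])
snap("scene","s4.png",(250,160,550,350),2.6)
E
```

```text
time_s: 3.88
ee_pos: [450.0, -317.7, 40.3]
ee_rot: [180.0, -0.0, 3.1]
force: [0.3, -0.2, -0.6]
gripper_width: 0.8
time_s: 4.25
ee_pos: [449.6, -317.4, 32.8]
ee_rot: [-180.0, 0.0, 3.1]
force: [-1.0, 0.7, 0.7]
gripper_width: 0.4
time_s: 4.62
ee_pos: [452.6, -318.8, 29.0]
ee_rot: [179.8, -0.4, 3.1]
force: [4.1, 1.1, 9.6]
gripper_width: 0.3
at [ 452.6 -318.8   29. ] [179.8  -0.4   3.1] w 0.3 F [4.1 1.1 9.6] t 4.6
shift tool [-2.2 -0.6  2. ]
```

View pics/s4.png

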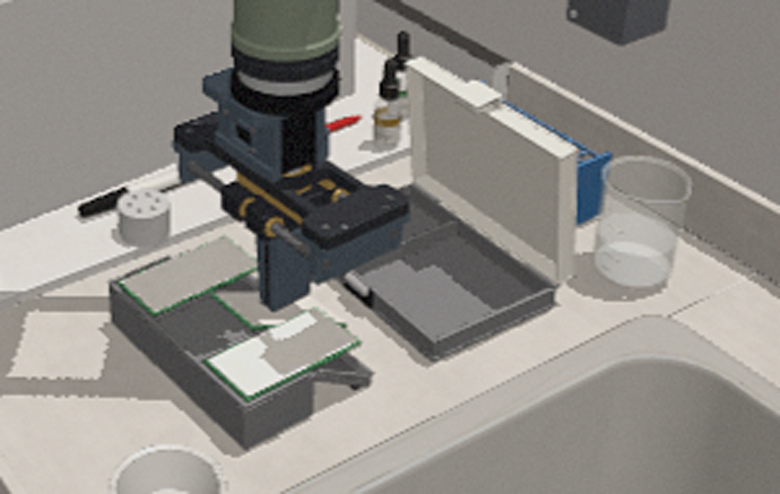

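It tipped, with about 10 N on contact. Lift, back off over the near end, open, and look.

```bash
python3 -m creep '[[1,0,0,-30,0,0,0],[0.1,0,0,-50,0,0,0],[0,-40,0,0,0,0,0],[0,-18,0,0,0,0,0],[0,0,0,0,0,0,0]]'; python3 -m creep '[[0,0,0,0,0,0,0],[0,0,0,0,0,0,0]]'
python3 - <<'E'
from h import *
to([392.5,-321.6,46])
snap("scene","s5.png",(250,160,550,350),2.6)
E
```

```text
time_s: 5.3
ee_pos: [390.7, -320.3, 106.5]
ee_rot: [-179.9, 0.0, 3.0]
force: [0.0, 1.0, 1.2]
gripper_width: 37.3
time_s: 5.55
ee_pos: [392.6, -320.7, 106.6]
ee_rot: [-180.0, -0.0, 3.1]
force: [-0.0, -0.5, -0.1]
gripper_width: 57.8
at [ 392.6 -320.7  106.6] [-180.    -0.     3.1] w 57.8 F [-0.  -0.5 -0.1] t 5.5
shift tool [-0.2  0.9 60.6]
```

View pics/s5.png

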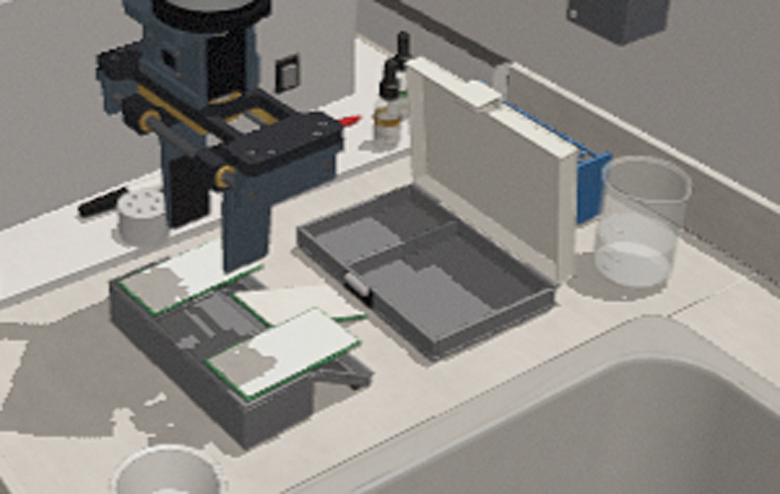

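```bash
python3 -m creep '[[0,0,0,0,0,0,0],[0,0,0,0,0,0,0],[0,0,0.9,20,0,0,0],[0,0,0,20,0,0,0],[0,0,0,15,0,0,0]]'; python3 -m creep '[[0,0,0,7.5,0,0,0],[0.6,0,0,0,0,0,0],[0.6,0,0,0,0,0,0],[0.6,0,0,0,0,0,0],[0.6,0,0,0,0,0,0]]' 15; python3 -m creep '[[0.6,0,0,0,0,0,0],[0.6,0,0,0,0,0,0]]';python3 - <<'E'
from h import *
to([392.5,-321.6,46])
snap("scene","s6.png",(250,160,550,350),2.6)
E
```

```text
time_s: 6.22
ee_pos: [391.7, -321.4, 51.2]
ee_rot: [-180.0, 0.0, 3.1]
force: [0.2, 0.3, 0.4]
gripper_width: 91.1
time_s: 6.85
ee_pos: [392.0, -321.7, 44.9]
ee_rot: [180.0, -0.0, 3.1]
force: [0.5, 0.3, 0.4]
gripper_width: 54.2
time_s: 7.1
ee_pos: [391.8, -321.5, 44.5]
ee_rot: [180.0, -0.0, 3.1]
force: [0.1, 0.4, 0.6]
gripper_width: 37.0
at [ 391.8 -321.5   44.5] [180.   -0.    3.1] w 37.0 F [0.1 0.4 0.6] t 7.1
shift tool [ 0.7  0.1 -1.5]
```

View pics/s6.png

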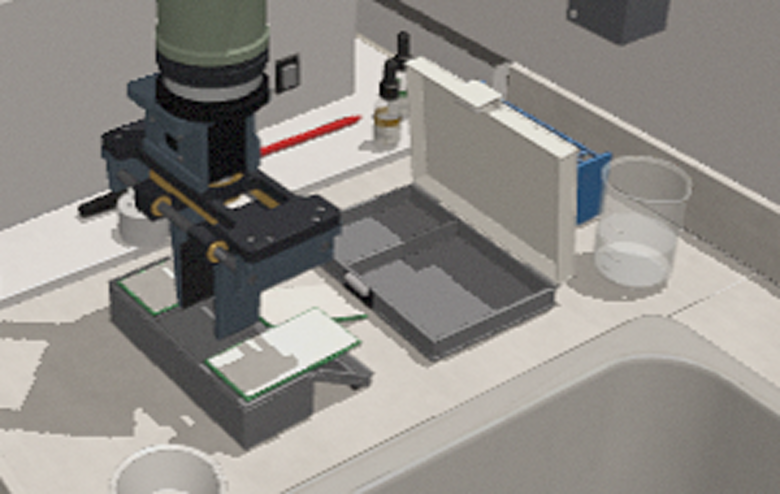

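Missed: the width went below 50 mm, so the plate isn't between the pads. Open, lift and look.

```bash
python3 -m creep '[[0,0,0,0,0,0,0],[0,0,0,0,0,0,0],[0,0,0,-40,0,0,0],[0,-30,0,-60,0,0,0],[0,-60,0,0,0,0,0]]'; python3 -m creep '[[0,0,0,-40,0,0,0],[0,0,0,0,0,0,0]]'
python3 - <<'E'
from h import *
to([392.5,-321.6,46])
snap("scene","s7.png",(250,160,550,350),2.6);snap("wrist","w7.png",(220,0,430,160),3.5)
E
```

```text
time_s: 7.78
ee_pos: [306.7, -329.3, 144.3]
ee_rot: [179.5, -0.4, 3.3]
force: [0.2, -0.4, 0.3]
gripper_width: 83.6
time_s: 8.02
ee_pos: [304.7, -327.7, 183.0]
ee_rot: [179.7, -0.2, 3.0]
force: [1.2, -0.3, -0.8]
gripper_width: 91.1
at [ 304.7 -327.7  183. ] [179.7  -0.2   3. ] w 91.1 F [ 1.2 -0.3 -0.8] t 8.0
shift tool [ 87.5  -2.2 137.3]
```

View pics/s7.png

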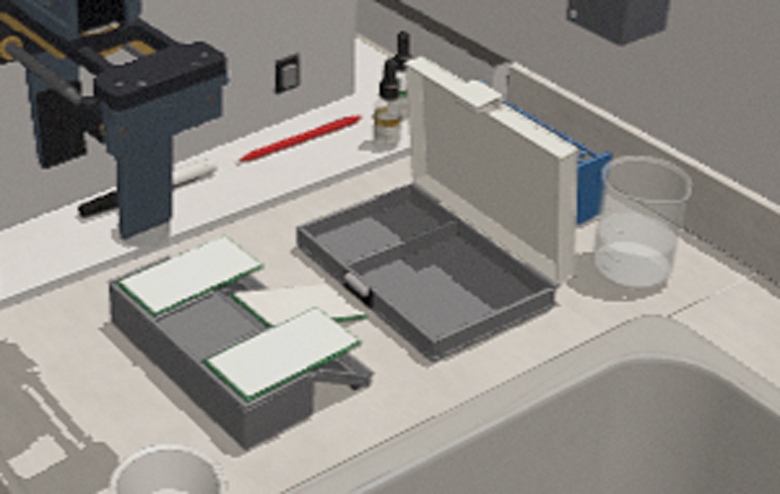

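View pics/w7.png

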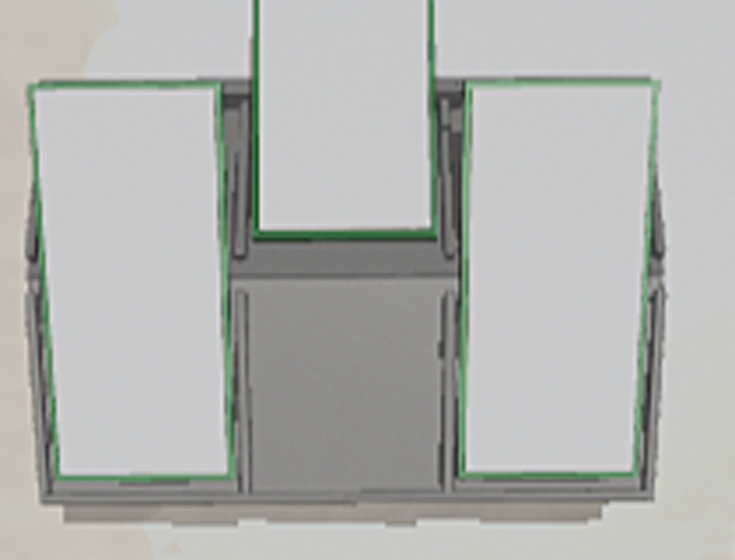

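The middle plate slid over the stop because my press pushed it forward about 4 N. It's still white side up, with its near edge just beyond the ridge. I'll look at where it lies.

```bash
python3 -m creep '[[0,50,0,-35,0,0,0],[0,50,0,0,0,0,0],[0,0,0,0,0,0,0],[0,0,0,0,0,0,0]]'
python3 - <<'E'
from h import *
f=snap("wrist","w8.png",(220,60,430,220),3.5);g=snap("scene","s8.png",(300,240,440,340),5.5);snap("side","d8.png",(350,150,500,250),5)
np.save("f8.npy",[f,g],allow_pickle=True)
E
```

```text
time_s: 8.62
ee_pos: [403.1, -320.1, 213.8]
ee_rot: [-179.9, 0.2, 3.2]
force: [-0.2, 0.3, -0.5]
gripper_width: 91.3
```

View pics/w8.png

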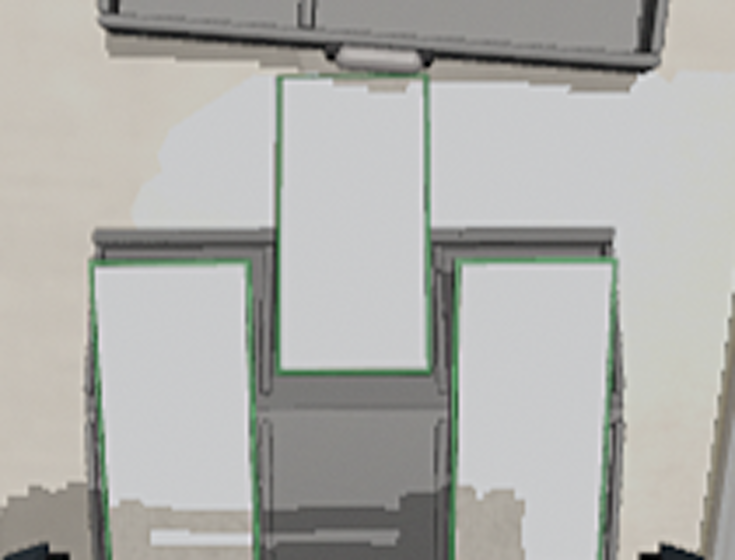

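View pics/s8.png

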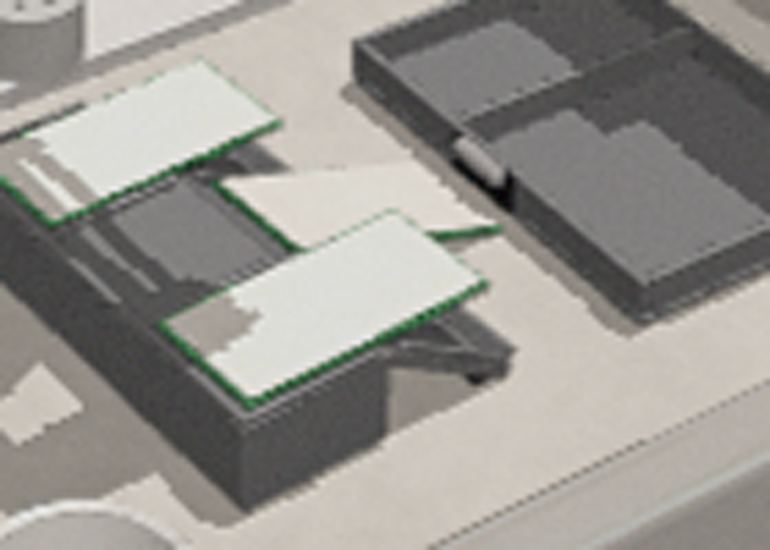

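View pics/d8.png

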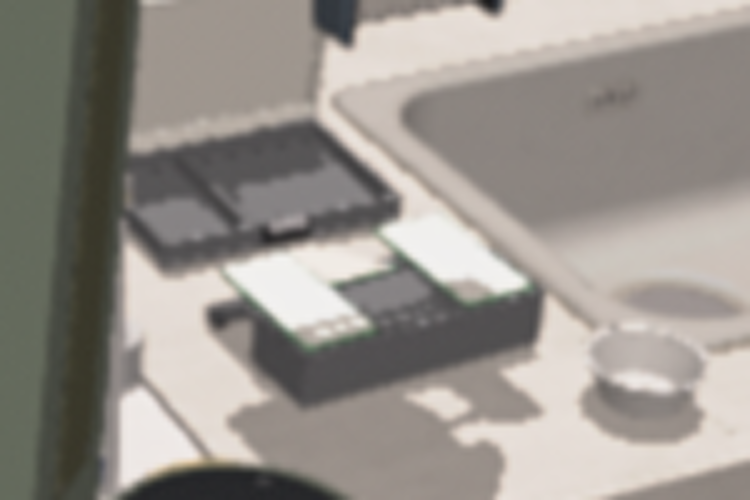

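Run:
```python
from h import *
f,g=np.load("f8.npy",allow_pickle=True)
A=lambda x,y:(220+x/3.5,60+y/3.5);S=lambda x,y:(300+x/5.5,240+y/5.5)
for z in (0,4): print("far",z,[np.round(cast(f,*A(*p),z),1) for p in [(277,73),(428,73)]])
for z in (28,34): print("near",z,[np.round(cast(f,*A(*p),z),1) for p in [(280,372),(430,372)]])
print("farR tri",np.round(tri([(f,*A(428,73)),(g,*S(500,228))]),1))
print("nearL tri",np.round(tri([(f,*A(280,372)),(g,*S(215,182))]),1))
print("catch",np.round(tri([(f,*A(332,47)),(g,*S(460,140))]),1),[np.round(cast(f,*A(*p),16),1) for p in [(335,67),(430,67)]])
print("tray end",[np.round(cast(f,*A(*p),6),1) for p in [(97,232),(612,232)]])
print("trayend R tri",np.round(tri([(f,*A(612,232)),(g,*S(512,348))]),1))
s=state();print(s["qpos"])
```

```text
far 0 [array([ 515.1, -288.9,    0. ]), array([ 517.8, -338. ,    0. ])]
far 4 [array([ 514.7, -289.2,    4. ]), array([ 517.4, -337.7,    4. ])]
near 28 [array([ 421.6, -295.3,   28. ]), array([ 424.2, -343.5,   28. ])]
near 34 [array([ 422.4, -295.7,   34. ]), array([ 425. , -343.1,   34. ])]
farR tri [ 517.8 -337.9   -3.1]
nearL tri [ 422.1 -295.5   31.2]
catch [ 522.1 -306.8   15.1] [array([ 516.1, -308. ,   16. ]), array([ 517.7, -337.6,   16. ])]
tray end [array([ 461.6, -231.6,    6. ]), array([ 471. , -402.1,    6. ])]
trayend R tri [ 471.2 -401.6    8.7]
[-3.98038410e+01  1.28951775e+01  9.71610835e+01 -1.79494135e-02
  7.00294528e+01  4.71430117e+01]
```

Triangulation puts the plate tilted about 18°, its far end on the counter at (516,-313). Both long edges are free ahead of the tray end (x≈467). I'll grip it there at x≈488.

```bash
python3 -m creep '[[0,45,0,40,0,0,-0.6],[0,40,0,45,0,0,0],[0,0,0,50,0,0,0],[0,0,0,40,0,0,0],[0,0,0,20,0,0,0]]'; python3 -m creep '[[0,0,0,5,0,0,0],[0,0,0,0,0,0,0]]'
python3 - <<'E'
from h import *
to([488,-315.3,4],[180,0,3.6])
snap("scene","s9.png",(300,200,500,340),4)
E
```

```text
time_s: 9.4
ee_pos: [486.6, -315.3, 17.9]
ee_rot: [-179.9, 0.2, 3.7]
force: [1.5, 0.4, 0.4]
gripper_width: 91.1
time_s: 9.65
ee_pos: [488.6, -316.3, 15.9]
ee_rot: [180.0, -0.0, 3.7]
force: [0.7, -0.4, 0.7]
gripper_width: 91.1
at [ 488.6 -316.3   15.9] [180.   -0.    3.7] w 91.1 F [ 0.7 -0.4  0.7] t 9.7
shift tool [-0.5 -1.  11.9]
turn [ 0.  -0.   0.1] shift in turned axes [-0.5 -1.  11.9]
```

View pics/s9.png

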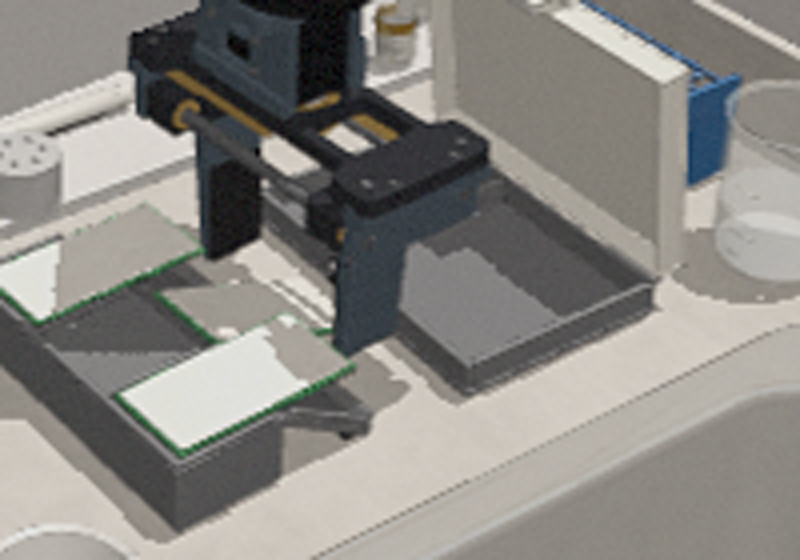

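```bash
python3 -m creep '[[0,-0.5,-1,6,0,0,0],[0,0,0,5.5,0,0,0],[0.6,0,0,0,0,0,0],[0.6,0,0,0,0,0,0],[0.6,0,0,0,0,0,0]]' 15; python3 -m creep '[[0.6,0,0,0,0,0,0],[0.6,0,0,0,0,0,0],[0.6,0,0,0,0,0,0]]'
```

```text
time_s: 10.32
ee_pos: [488.3, -315.0, 4.0]
ee_rot: [180.0, -0.0, 3.7]
force: [0.2, -0.4, 0.2]
gripper_width: 63.9
time_s: 10.7
ee_pos: [488.2, -314.9, 3.9]
ee_rot: [180.0, -0.0, 3.7]
force: [-0.1, 0.5, 0.8]
gripper_width: 49.7
```

Gripped (49.7 mm). Lift, then level the plate.

```bash
python3 -m creep '[[0.6,0,0,-10,0,0,0],[0.6,0,0,-25,0,0,0],[0.6,0,0,-35,0,0,0],[0.6,0,0,-40,0,0,0],[0.6,0,0,-20,0,0,0]]' 20; python3 -m creep '[[0.6,0,0,0,0,6,0],[0.6,0,0,0,0,6,0],[0.6,0,0,0,0,6,0],[0.6,0,0,0,0,0,0],[0.6,0,0,0,0,0,0]]'
python3 - <<'E'
from h import *
to([488,-315.3,4])
snap("scene","s10.png",(250,120,500,300),3.2);snap("side","d10.png",(350,100,550,250),4)
E
```

```text
time_s: 11.32
ee_pos: [489.0, -315.5, 137.0]
ee_rot: [179.8, -0.2, 3.7]
force: [-0.5, -0.3, -0.3]
gripper_width: 49.6
time_s: 11.95
ee_pos: [488.7, -315.3, 134.6]
ee_rot: [179.9, -18.0, 3.7]
force: [-0.1, -0.2, -0.6]
gripper_width: 49.7
at [ 488.7 -315.3  134.6] [179.9 -18.    3.7] w 49.7 F [-0.1 -0.2 -0.6] t 11.9
shift tool [-41.   -0.2 124. ]
```

View pics/s10.png

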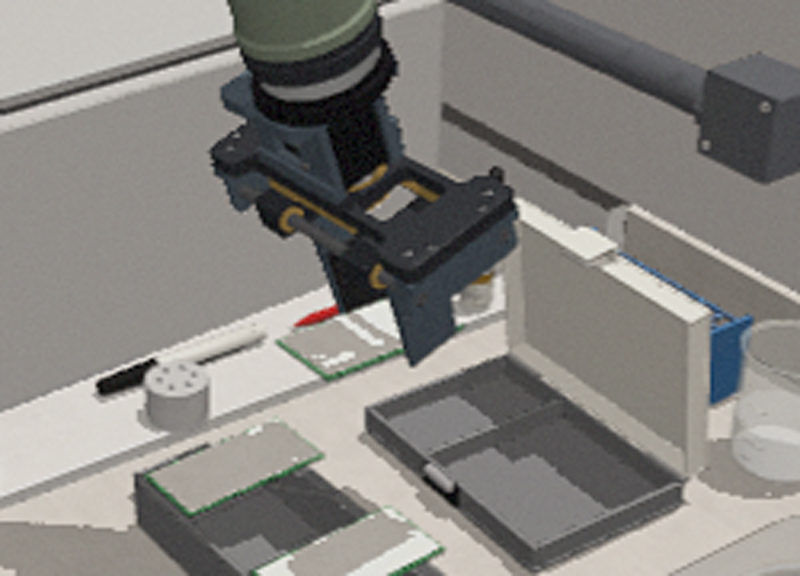

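View pics/d10.png

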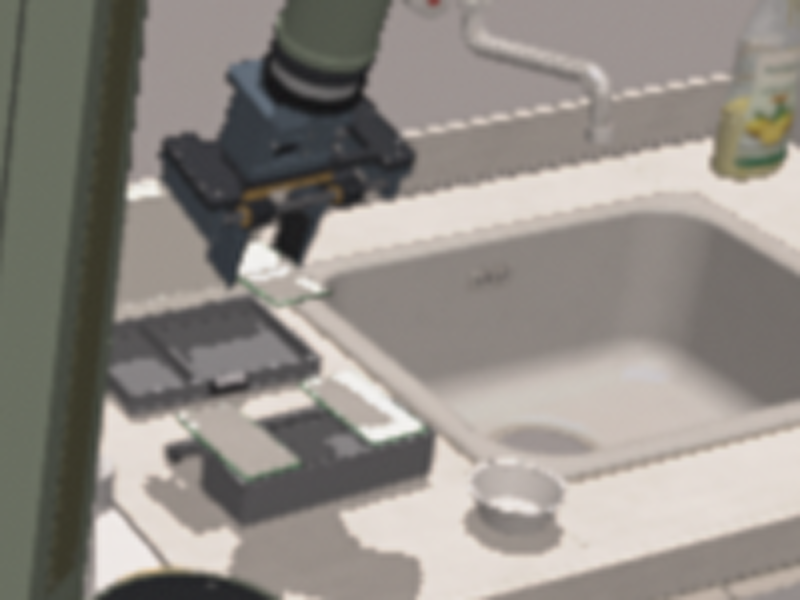

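Run:
```python
from h import *
to([605.3,-353.5,90],[180,-20.5,0])
```

```text
at [ 489.2 -315.1  134.3] [179.9 -18.    3.8] w 49.8 F [-0.   0.3 -0.5] t 12.1
shift tool [94.1 45.9 77.3]
turn [-1.2  2.5  3.6] shift in turned axes [93.3 38.4 82.2]
```

```bash
python3 -m creep '[[0.6,0,0,0,-1.2,2.5,3.6],[0.6,31,13,27,0,0,0],[0.6,31,13,27,0,0,0],[0.6,31,12.4,28,0,0,0],[0.6,0,0,0,0,0,0]]'; python3 -m creep '[[0.6,0,0,0,0,0,0],[0.6,0,0,0,0,0,0]]'
python3 - <<'E'
from h import *
to([605.3,-353.5,11],[180,-20.5,0])
snap("scene","s11.png",(330,120,530,300),4);snap("wrist","w11.png")
E
```

```text
time_s: 12.68
ee_pos: [606.5, -353.3, 87.7]
ee_rot: [-179.9, -20.4, 0.0]
force: [-0.0, -0.1, -0.9]
gripper_width: 49.5
time_s: 12.92
ee_pos: [603.4, -353.2, 90.1]
ee_rot: [-180.0, -20.5, -0.1]
force: [0.3, 0.4, 0.1]
gripper_width: 50.1
at [ 603.4 -353.2   90.1] [-1.80e+02 -2.05e+01 -1.00e-01] w 50.1 F [0.3 0.4 0.1] t 12.9
shift tool [-26.    0.4  74.8]
turn [-0.  -0.  -0.1] shift in turned axes [-26.    0.3  74.8]
```

View pics/s11.png

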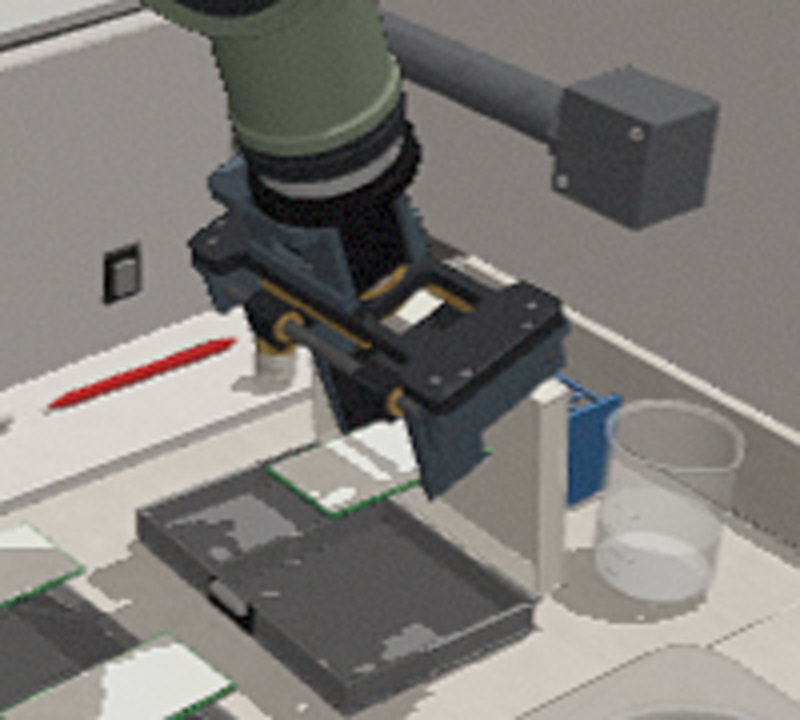

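View pics/w11.png

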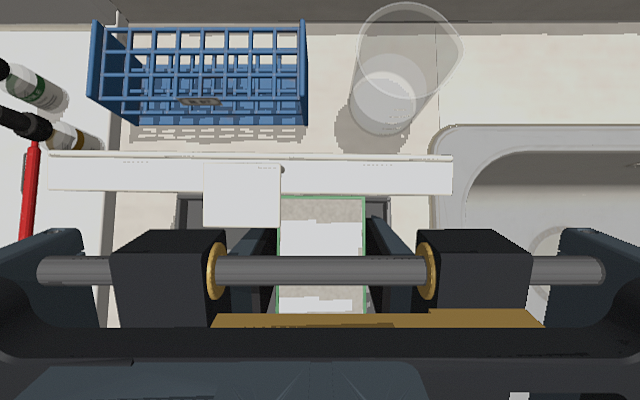

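Run:
```python
from h import *
f=grab_frame("wrist");g=grab_frame("scene")
print([np.round(cast(f,u,197,98),1) for u in (278,365)],[np.round(cast(g,*p,98),1) for p in ((397,237),(413,248.5))])
to([605.3,-353.5,11])
```

```text
[array([ 630.8, -329.2,   98. ]), array([ 630.7, -377.9,   98. ])] [array([ 528.1, -336.3,   98. ]), array([ 528.4, -382.4,   98. ])]
at [ 603.5 -353.5   90.3] [-1.80e+02 -2.05e+01 -1.00e-01] w 49.4 F [-0.1 -0.3 -0.6] t 13.1
shift tool [-26.2   0.1  74.9]
```

```bash
python3 -m creep '[[0.6,-8,0,24,0,0,0],[0.6,-8,0,24,0,0,0],[0.6,-6,0,17,0,0,0],[0.6,0,0,0,0,0,0],[0.6,0,0,0,0,0,0]]'
python3 - <<'E'
from h import *
to([606.5,-353.5,11],[180,-20.5,0])
snap("scene","s12.png",(330,120,530,300),4)
E
```

```text
time_s: 13.75
ee_pos: [606.6, -353.9, 22.0]
ee_rot: [180.0, -20.6, -0.1]
force: [-0.2, 0.4, -0.6]
gripper_width: 49.3
at [ 606.6 -353.9   22. ] [ 1.80e+02 -2.06e+01 -1.00e-01] w 49.3 F [-0.2  0.4 -0.6] t 13.8
shift tool [-4.  -0.4 10.3]
turn [ 0.  -0.1 -0.1] shift in turned axes [-4.  -0.4 10.3]
```

View pics/s12.png

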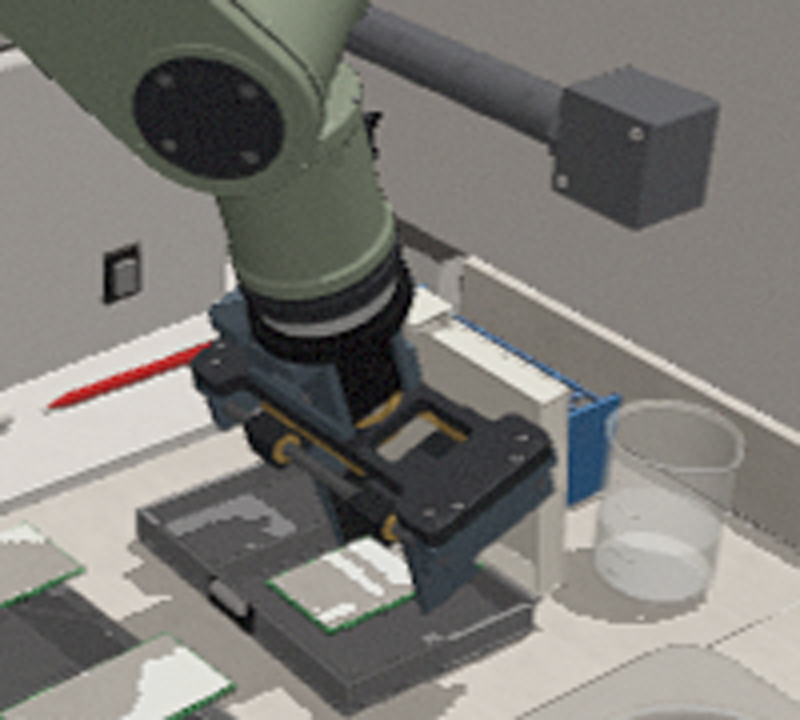

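```bash
python3 -m creep '[[0.6,-2,0,5,0,0,0],[0.6,-2,0,5,0,0,0],[0.6,0,0,0,0,0,0]]'; python3 -m creep '[[0.3,0,0,0,0,0,0],[0.3,0,0,0,0,0,0],[0.3,0,0,0,0,0,0],[0.3,0,0,0,0,0,0]]'; python3 -m creep '[[0.3,3,0,-8,0,0,0],[0.3,10,0,-25,0,0,0],[0.3,20,0,-55,0,0,0],[0.3,5,0,-60,0,0,0]]'
python3 - <<'E'
from h import *
to([447.4,-262.5,80],[180,0,3.1])
snap("scene","s13.png",(330,120,530,300),4)
E
```

```text
time_s: 14.18
ee_pos: [605.9, -353.5, 10.2]
ee_rot: [-180.0, -20.5, -0.1]
force: [0.6, -1.1, -0.7]
gripper_width: 49.5
time_s: 14.68
ee_pos: [605.8, -353.3, 10.3]
ee_rot: [-179.9, -20.5, -0.1]
force: [-0.4, -0.3, 0.6]
gripper_width: 63.6
time_s: 15.18
ee_pos: [589.8, -353.5, 164.1]
ee_rot: [-180.0, -20.5, -0.1]
force: [0.5, 0.5, 0.6]
gripper_width: 64.3
at [ 589.8 -353.5  164.1] [-1.80e+02 -2.05e+01 -1.00e-01] w 64.3 F [0.5 0.5 0.6] t 15.2
shift tool [-163.   -90.8   28.9]
turn [  0.6 -20.5  -3.1] shift in turned axes [-137.3  -98.5   84.1]
```

View pics/s13.png

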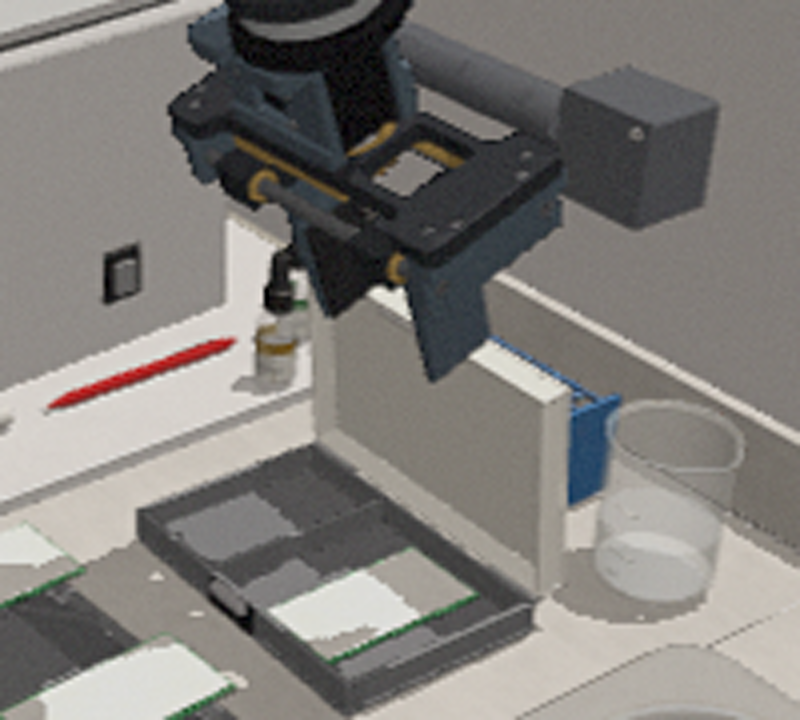

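The plate lies flat in the wide compartment (s13, around (375,605)). Now the left plate, pressing more gently in 1 mm steps.

```bash
python3 -m creep '[[1,-20,-10,0,0.3,-10.2,-1.5],[1,-20,-10,0,0.3,-10.3,-1.6],[1,-40,-30,10,0,0,0],[1,-40,-30,20,0,0,0],[1,-17,-18.5,30,0,0,0]]'; python3 -m creep '[[1,0,0,0,0,0,0],[1,0,0,0,0,0,0],[1,0,0,0,0,0,0]]'
python3 - <<'E'
from h import *
to([447.4,-262.5,44],[180,0,3.1])
E
```

```text
time_s: 15.85
ee_pos: [448.4, -259.6, 92.1]
ee_rot: [-180.0, -0.1, 3.0]
force: [1.2, 0.2, 0.6]
gripper_width: 16.8
time_s: 16.23
ee_pos: [451.9, -262.1, 93.1]
ee_rot: [180.0, -0.2, 3.0]
force: [-0.9, 0.5, -0.2]
gripper_width: 0.4
at [ 451.9 -262.1   93.1] [180.   -0.2   3. ] w 0.4 F [-0.9  0.5 -0.2] t 16.2
shift tool [-4.7  0.1 49.1]
turn [ 0.  -0.2 -0.1] shift in turned axes [-4.5  0.2 49.1]
```

```bash
python3 -m creep '[[1,-4.5,0,25,0,0,0],[1,0,0,24,0,0,0],[1,0,0,4,0,0,0],[1,0,0,3,0,0,0],[1,0,0,0,0,0,0]]'; python3 -m creep '[[1,0,0,2,0,0,0],[1,0,0,2,0,0,0],[1,0,0,0,0,0,0]]'; python3 -m creep '[[1,0,0,1.5,0,0,0],[1,0,0,0,0,0,0]]'
python3 - <<'E'
from h import *
to([447.4,-262.5,31],[180,0,3.1])
E
```

```text
time_s: 16.85
ee_pos: [446.1, -261.2, 36.4]
ee_rot: [-180.0, -0.1, 3.0]
force: [-0.0, 0.2, 0.4]
gripper_width: 0.3
time_s: 17.23
ee_pos: [445.3, -260.7, 31.7]
ee_rot: [-179.9, 0.0, 3.1]
force: [-0.1, 0.4, 0.1]
gripper_width: 0.1
time_s: 17.48
ee_pos: [445.3, -260.7, 30.1]
ee_rot: [-179.9, 0.0, 3.0]
force: [0.1, 0.3, 0.5]
gripper_width: 0.5
at [ 445.3 -260.7   30.1] [-179.9    0.     3. ] w 0.5 F [0.1 0.3 0.5] t 17.5
shift tool [ 2.   1.9 -0.9]
turn [-0.1  0.  -0.1] shift in turned axes [ 2.   1.9 -0.9]
```

```bash
python3 -m creep '[[1,0,0,1,0,0,0],[1,0,0,0,0,0,0]]'
python3 - <<'E'
from h import *
to([447.4,-262.5,31])
snap("scene","s14.png",(250,180,450,330),4)
E
```

```text
time_s: 17.73
ee_pos: [445.4, -260.7, 29.2]
ee_rot: [-179.9, 0.0, 3.1]
force: [0.5, 0.2, -0.9]
gripper_width: 0.4
at [ 445.4 -260.7   29.2] [-179.9    0.     3.1] w 0.4 F [ 0.5  0.2 -0.9] t 17.7
shift tool [ 2.   1.9 -1.8]
```

View pics/s14.png

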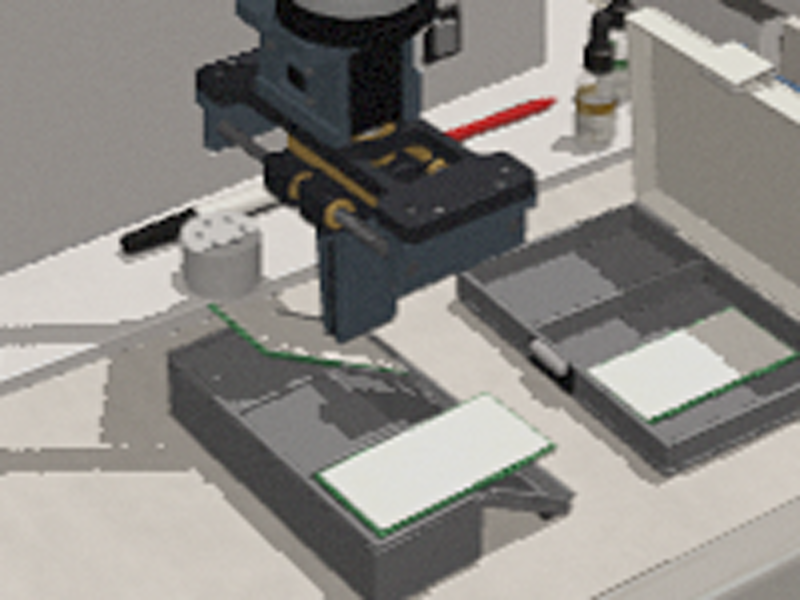

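Tipped, with the near end up at (212,308)–(268,352). Lift off slowly and move over it.

```bash
python3 -m creep '[[1,0,0,-3,0,0,0],[1,0,0,-10,0,0,0],[0.3,0,0,-50,0,0,0],[0,-30,0,-20,0,0,0],[0,-27,0,0,0,0,0]]'; python3 -m creep '[[0,0,0,0,0,0,0],[0,0,0,0,0,0,0]]'
python3 - <<'E'
from h import *
to([389.5,-265.7,44],[180,0,3.1])
snap("scene","s15.png",(250,180,450,330),4);f=snap("wrist","w15.png")
E
```

```text
time_s: 18.4
ee_pos: [389.1, -264.8, 114.8]
ee_rot: [179.9, -0.2, 3.1]
force: [-0.8, -0.4, -1.1]
gripper_width: 27.6
time_s: 18.65
ee_pos: [389.3, -264.2, 112.7]
ee_rot: [-179.9, -0.1, 3.0]
force: [-0.9, -0.3, -0.7]
gripper_width: 47.4
at [ 389.3 -264.2  112.7] [-1.799e+02 -1.000e-01  3.000e+00] w 47.4 F [-0.9 -0.3 -0.7] t 18.6
shift tool [ 0.   1.5 68.7]
turn [-0.1 -0.1 -0.1] shift in turned axes [ 0.1  1.5 68.7]
```

View pics/s15.png

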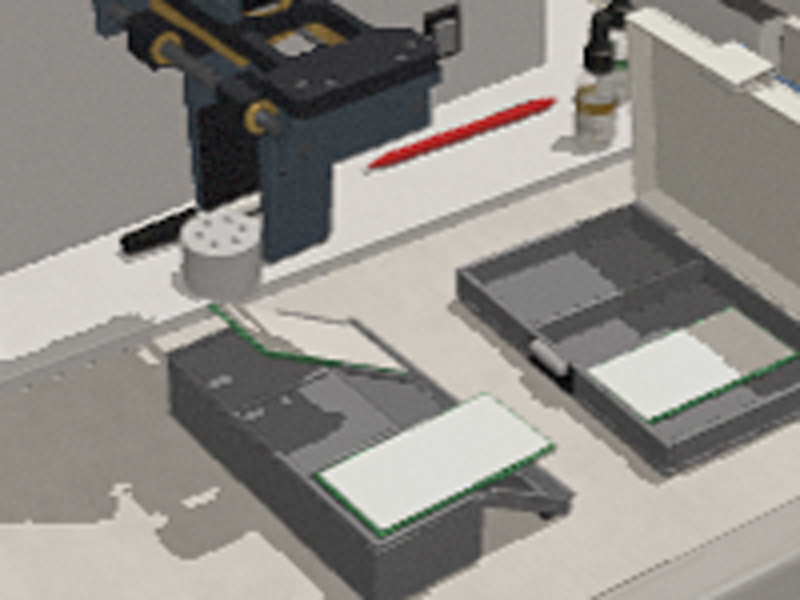

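View pics/w15.png

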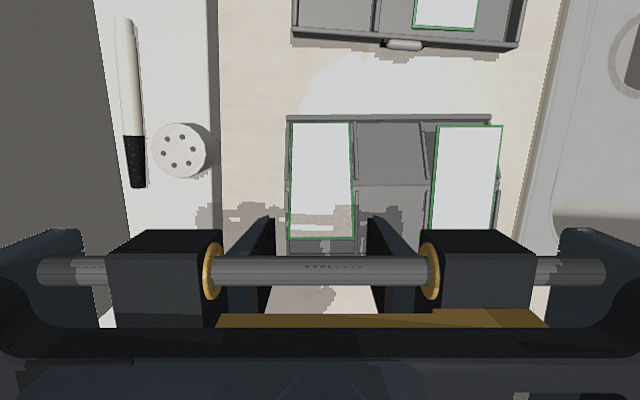

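```bash
python3 -m creep '[[0,0,1.5,0,0,0,0],[0,0,0,0,0,0,0],[0,0,0,0,0,0,0],[0,0,0,20,0,0,0],[0,0,0,20,0,0,0]]';python3 - <<'E'
from h import *
f=grab_frame("wrist");im=f["frame"];to([389.5,-265.7,46])
snap("wrist","w16.png",(200,60,480,270),2.8)
E
```

```text
time_s: 19.38
ee_pos: [388.8, -265.5, 71.9]
ee_rot: [-179.9, -0.0, 3.1]
force: [-0.7, -0.5, -0.1]
gripper_width: 90.8
at [ 387.2 -264.3   69.6] [-179.7    0.2    3.1] w 91.2 F [-1.5  0.8 -1.5] t 19.4
shift tool [ 2.3  1.6 23.5]
```

View pics/w16.png

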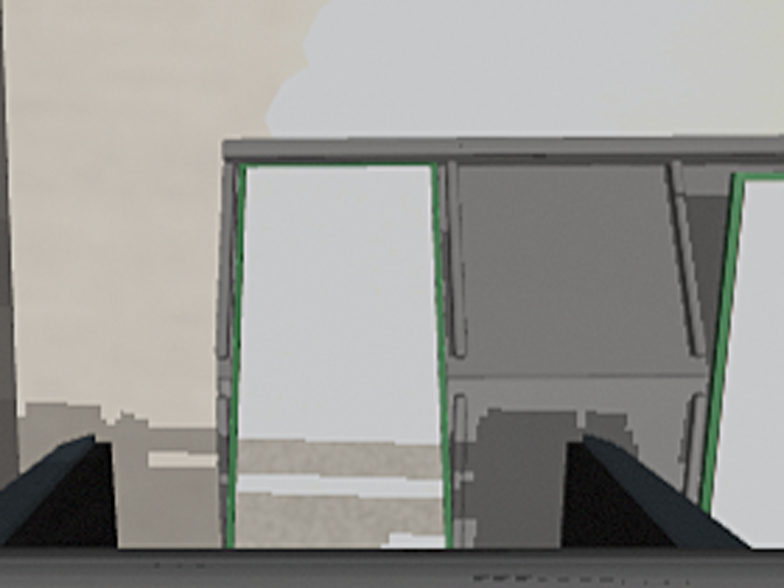

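```bash
python3 -m creep '[[0,0,0,15,0,0,0],[0,0,0,8.5,0,0,0],[0.6,0,0,0,0,0,0],[0.6,0,0,0,0,0,0],[0.6,0,0,0,0,0,0]]' 20; python3 -m creep '[[0.6,0,0,0,0,0,0],[0.6,0,0,0,0,0,0],[0.6,0,0,0,0,0,0]]'
```

```text
time_s: 20.1
ee_pos: [388.9, -265.5, 49.2]
ee_rot: [-179.9, -0.0, 3.1]
force: [0.4, 0.3, 0.6]
gripper_width: 64.3
time_s: 20.48
ee_pos: [388.6, -265.4, 48.9]
ee_rot: [-179.9, -0.0, 3.0]
force: [0.1, 0.7, 1.4]
gripper_width: 49.7
```

```bash
python3 -m creep '[[0.6,0,0,-10,0,0,0],[0.6,0,0,-25,0,0,0],[0.6,0,0,-40,0,0,0],[0.6,0,0,-30,0,0,0],[0.6,0,0,0,0,0,0]]'; python3 -m creep '[[0.6,0,0,0,0,10.6,0],[0.6,0,0,0,0,10.6,0],[0.6,0,0,0,0,10.6,0],[0.6,0,0,0,0,0,0],[0.6,0,0,0,0,0,0]]'
python3 - <<'E'
from h import *
to([553.8,-353.5,100],[180,-32,0])
snap("scene","s17.png",(250,120,500,300),3.2)
E
```

```text
time_s: 21.1
ee_pos: [389.9, -266.5, 156.3]
ee_rot: [179.9, -0.3, 3.1]
force: [0.3, -0.4, -1.0]
gripper_width: 49.5
time_s: 21.72
ee_pos: [389.6, -262.2, 152.4]
ee_rot: [-179.1, -27.9, 3.1]
force: [0.7, 0.2, -1.3]
gripper_width: 49.4
at [ 389.6 -262.2  152.4] [-179.1  -27.9    3.1] w 49.4 F [ 0.7  0.2 -1.3] t 21.7
shift tool [115.9 102.  119.2]
turn [-2.5  4.1  2.7] shift in turned axes [111.4  91.3 131.5]
```

View pics/s17.png

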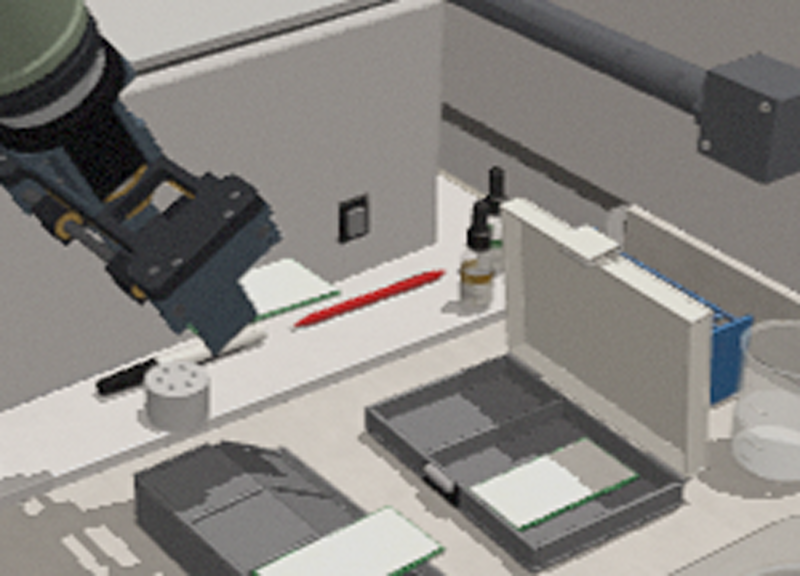

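```bash
python3 -m creep '[[0.6,0,0,0,-2.5,4.1,2.7],[0.6,37,30,39,0,0,0],[0.6,37,30,39,0,0,0],[0.6,37,31,40,0,0,0],[0.6,0,0,0,0,0,0]]'; python3 -m creep '[[0.6,0,0,0,0,0,0],[0.6,0,0,0,0,0,0]]'
python3 - <<'E'
from h import *
to([553.8,-353.5,30],[180,-32,0])
f=snap("scene","s18.png",(330,120,530,300),4);g=snap("wrist","w18.png")
np.save("f18.npy",[f,g],allow_pickle=True)
E
```

```text
time_s: 22.4
ee_pos: [550.4, -353.9, 110.0]
ee_rot: [180.0, -32.1, 0.2]
force: [-1.0, 1.3, -0.1]
gripper_width: 49.8
time_s: 22.65
ee_pos: [545.5, -351.9, 112.0]
ee_rot: [-180.0, -32.1, 0.0]
force: [-0.1, 0.6, -0.9]
gripper_width: 49.6
at [ 545.5 -351.9  112. ] [-180.   -32.1    0. ] w 49.6 F [-0.1  0.6 -0.9] t 22.6
shift tool [-36.6   1.6  73.9]
turn [-0.  -0.1  0. ] shift in turned axes [-36.4   1.6  74. ]
```

View pics/s18.png

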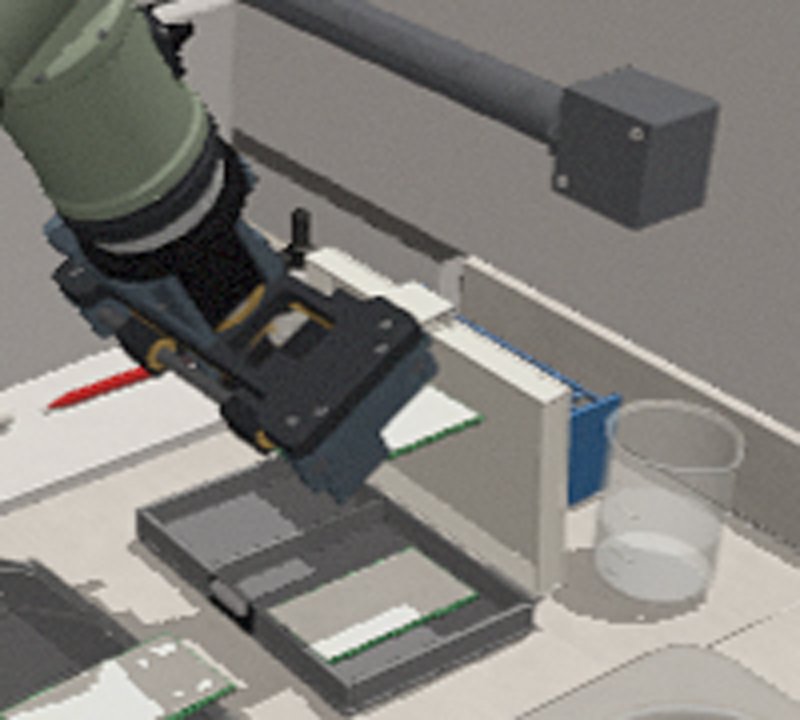

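View pics/w18.png

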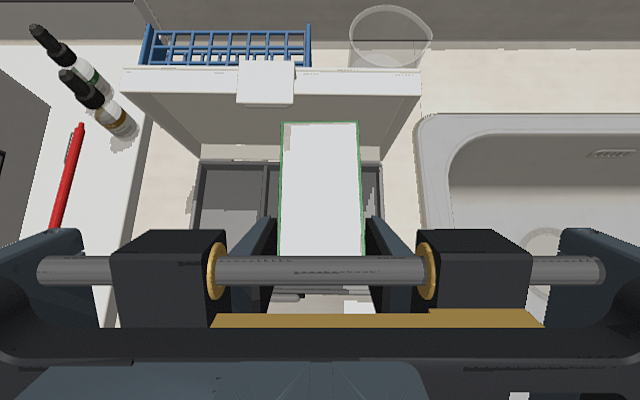

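Run:
```python
from h import *
f,g=np.load("f18.npy",allow_pickle=True)
C=lambda x,y:(330+x/4,120+y/4)
print("far R tri",np.round(tri([(f,*C(482,418)),(g,359,123)]),1),"farL",np.round(cast(g,281,123,116),1))
P=np.array([cast(f,*C(*p),8) for p in [(270,602),(332,660),(480,597),(410,548)]]);print(np.round(P,1).tolist(),np.round(P.mean(0),1))
W=np.array([cast(f,*C(*p),20) for p in [(345,712),(533,608),(139,512)]]);print("box walls",np.round(W,1).tolist())
to([553.8,-353.5,30])
```

```text
far R tri [ 625.3 -376.6  112.9] farL [ 623.5 -326.5  116. ]
[[541.0, -328.2, 8.0], [537.0, -380.5, 8.0], [631.1, -383.2, 8.0], [630.4, -332.4, 8.0]] [ 584.9 -356.1    8. ]
box walls [[507.2, -423.6, 20.0], [634.2, -414.9, 20.0], [522.2, -241.4, 20.0]]
at [ 545.4 -352.3  112.4] [180.  -32.1  -0. ] w 49.0 F [-0.5  0.2  0.3] t 22.8
shift tool [-36.7   1.1  74.3]
```

```bash
python3 -m creep '[[0.6,-14,1,28,0,0,0],[0.6,-14,1,28,0,0,0],[0.6,-7,0.2,14,0,0,0],[0.6,-3,0,6,0,0,0],[0.6,0,0,0,0,0,0]]'
python3 - <<'E'
from h import *
to([555,-354.5,19],[180,-32,0])
snap("scene","s19.png",(330,120,530,300),4)
E
```

```text
time_s: 23.38
ee_pos: [554.0, -355.1, 27.5]
ee_rot: [180.0, -32.1, -0.0]
force: [-0.1, -0.4, -0.4]
gripper_width: 49.2
at [ 554.  -355.1   27.5] [180.  -32.1  -0. ] w 49.2 F [-0.1 -0.4 -0.4] t 23.4
shift tool [-3.7 -0.6  7.7]
turn [ 0.  -0.1 -0. ] shift in turned axes [-3.7 -0.6  7.7]
```

View pics/s19.png

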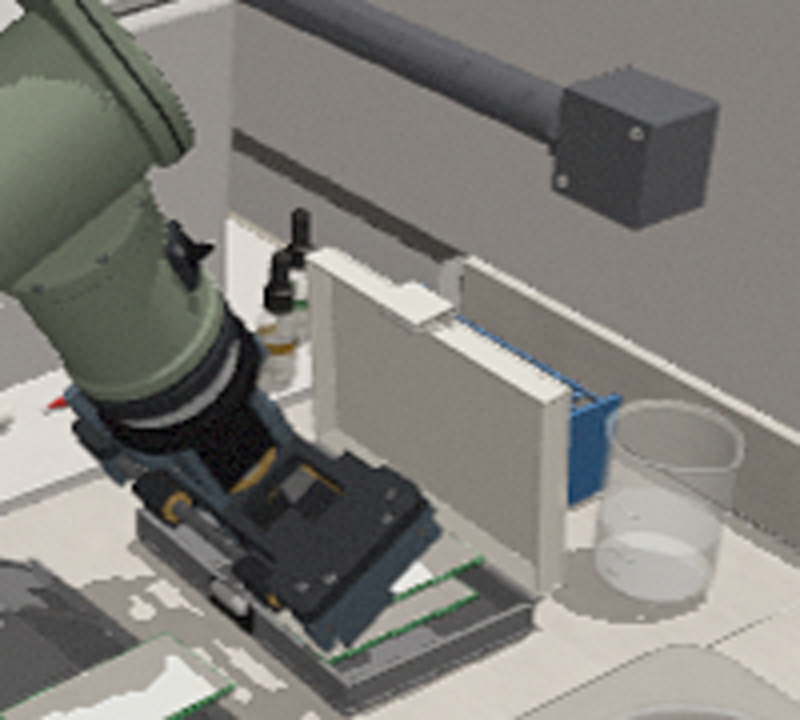

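Nicely above the first plate. Lower and release.

```bash
python3 -m creep '[[0.6,-1.5,0,4,0,0,0],[0.6,-1.8,0,3.5,0,0,0],[0.6,0,0,0,0,0,0]]'; python3 -m creep '[[0.3,0,0,0,0,0,0],[0.3,0,0,0,0,0,0],[0.3,0,0,0,0,0,0],[0.3,0,0,0,0,0,0]]'; python3 -m creep '[[0.3,3,0,-8,0,0,0],[0.3,10,0,-25,0,0,0],[0.3,20,0,-50,0,0,0],[0.3,10,0,-50,0,0,0]]'
python3 - <<'E'
from h import *
to([453.4,-374.3,80],[180,0,3.1])
snap("scene","s20.png",(330,120,530,300),4)
E
```

```text
time_s: 23.8
ee_pos: [555.3, -354.9, 18.7]
ee_rot: [-180.0, -32.1, -0.0]
force: [-0.7, -0.8, -0.4]
gripper_width: 49.6
time_s: 24.3
ee_pos: [555.4, -355.0, 19.1]
ee_rot: [180.0, -32.1, -0.0]
force: [-0.3, 0.7, -0.3]
gripper_width: 64.0
time_s: 24.8
ee_pos: [520.8, -355.1, 156.6]
ee_rot: [179.9, -32.1, 0.0]
force: [-0.5, 0.4, 0.2]
gripper_width: 64.1
at [ 520.8 -355.1  156.6] [179.9 -32.1   0. ] w 64.1 F [-0.5  0.4  0.2] t 24.8
shift tool [-97.8  19.1  29. ]
turn [  0.9 -32.1  -3. ] shift in turned axes [-68.3  15.5  76.6]
```

View pics/s20.png

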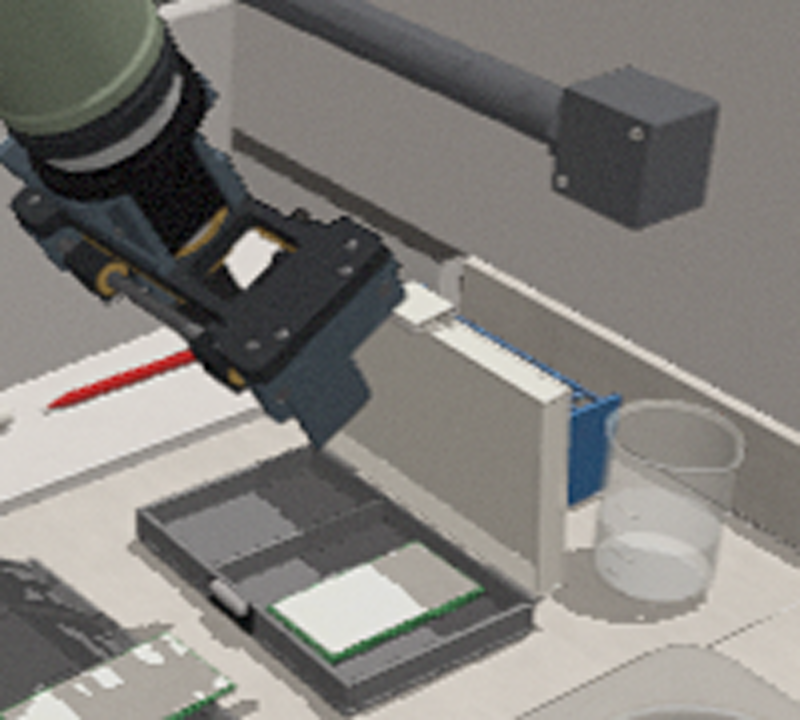

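Two plates are now stacked flat. Next, the right plate.

```bash
python3 -m creep '[[1,0,0,0,0.3,-10.6,-1],[1,0,0,0,0.3,-10.6,-1],[1,0,0,0,0.3,-10.6,-1],[1,-34,8,30,0,0,0],[1,-34,7.5,35,0,0,0]]'; python3 -m creep '[[1,0,0,0,0,0,0],[1,0,0,0,0,0,0],[1,0,0,0,0,0,0]]'
python3 - <<'E'
from h import *
to([451.4,-373.4,36],[180,0,3.1])
E
```

```text
time_s: 25.48
ee_pos: [458.5, -372.0, 86.1]
ee_rot: [-179.8, -2.4, 3.3]
force: [-0.1, -0.3, -0.8]
gripper_width: 16.8
time_s: 25.85
ee_pos: [459.3, -372.2, 87.7]
ee_rot: [-179.8, -2.5, 3.3]
force: [-1.3, -0.6, 0.2]
gripper_width: 0.6
at [ 459.3 -372.2   87.7] [-179.8   -2.5    3.3] w 0.6 F [-1.3 -0.6  0.2] t 25.9
shift tool [-10.2   0.9  51.3]
turn [-0.2 -2.5  0.2] shift in turned axes [-8.   0.7 51.7]
```

```bash
python3 -m creep '[[1,0,0,0,-0.2,-2.5,0.2],[1,-8,0.7,25,0,0,0],[1,0,0,22,0,0,0],[1,0,0,4,0,0,0],[1,0,0,0,0,0,0]]'; python3 -m creep '[[1,0,0,3,0,0,0],[1,0,0,2,0,0,0],[1,0,0,0,0,0,0]]'
python3 - <<'E'
from h import *
to([451.4,-373.4,29.2],[180,0,3.1])
E
```

```text
time_s: 26.48
ee_pos: [450.5, -372.9, 36.0]
ee_rot: [-179.9, 0.1, 3.1]
force: [-0.0, -0.5, -0.4]
gripper_width: 0.9
time_s: 26.85
ee_pos: [449.7, -372.6, 30.3]
ee_rot: [-179.9, 0.2, 3.0]
force: [-0.1, 1.4, 0.4]
gripper_width: 0.4
at [ 449.7 -372.6   30.3] [-179.9    0.2    3. ] w 0.4 F [-0.1  1.4  0.4] t 26.9
shift tool [1.7 0.9 1.1]
turn [-0.1  0.2 -0.1] shift in turned axes [1.7 0.9 1.1]
```

```bash
python3 -m creep '[[1,0,0,1.2,0,0,0],[1,0,0,0,0,0,0]]'
python3 - <<'E'
from h import *
to([451.4,-373.4,29.2])
snap("scene","s21.png",(250,180,450,330),4)
E
```

```text
time_s: 27.1
ee_pos: [450.0, -372.8, 29.5]
ee_rot: [-179.9, 0.1, 3.0]
force: [1.1, 0.1, 3.0]
gripper_width: 0.4
at [ 450.  -372.8   29.5] [-1.799e+02  1.000e-01  3.000e+00] w 0.4 F [1.1 0.1 3. ] t 27.1
shift tool [1.3 0.7 0.3]
```

View pics/s21.png

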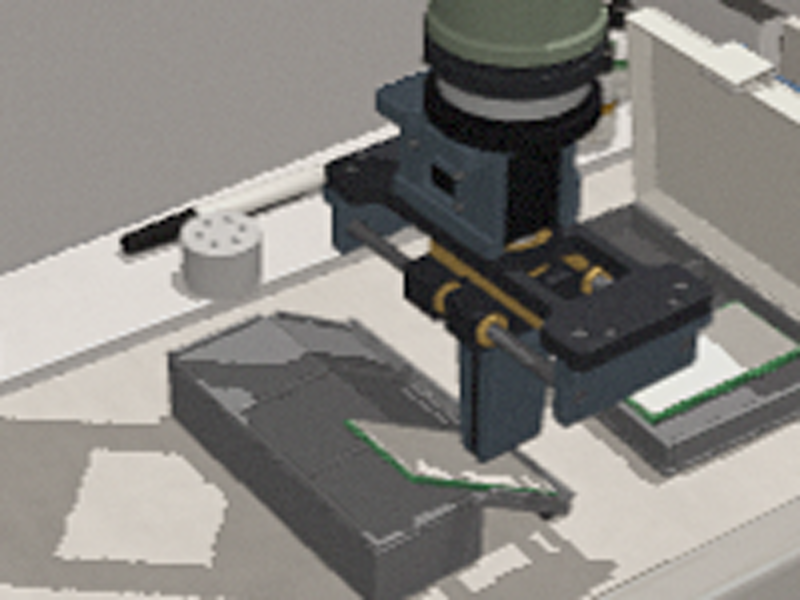

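Tipped (near end at (350,422)–(412,475)). Lift gently and back off over the near end with the jaws open.

```bash
python3 -m creep '[[1,-0.5,0,-2,0,0,0],[1,0,0,-10,0,0,0],[0.3,0,0,-50,0,0,0],[0,-30,0,-20,0,0,0],[0,-25,0,0,0,0,0]]'; python3 -m creep '[[0,0,0,0,0,0,0],[0,0,0,0,0,0,0],[0,0,0,0,0,0,0],[0,0,0,0,0,0,0],[0,0,0,35,0,0,0]]'; python3 -m creep '[[0,0,0,0,0,0,0]]'
python3 - <<'E'
from h import *
to([395.0,-377.4,48.9],[180,0,3.1])
snap("scene","s22.png",(250,180,450,330),4);f=snap("wrist","w22.png",(200,60,480,270),2.8)
E
```

```text
time_s: 27.78
ee_pos: [394.6, -376.5, 113.6]
ee_rot: [179.9, 0.1, 3.1]
force: [-0.5, 0.2, 0.1]
gripper_width: 27.7
time_s: 28.4
ee_pos: [396.5, -377.3, 77.9]
ee_rot: [179.8, -0.1, 3.1]
force: [1.2, 0.1, -1.2]
gripper_width: 77.7
time_s: 28.52
ee_pos: [393.1, -374.0, 74.0]
ee_rot: [-179.6, 0.4, 3.1]
force: [0.2, 0.0, 0.1]
gripper_width: 87.5
at [ 393.1 -374.    74. ] [-179.6    0.4    3.1] w 87.5 F [0.2 0.  0.1] t 28.5
shift tool [ 1.9  3.7 25.1]
turn [-0.4  0.4 -0. ] shift in turned axes [ 1.7  3.5 25.1]
```

View pics/s22.png

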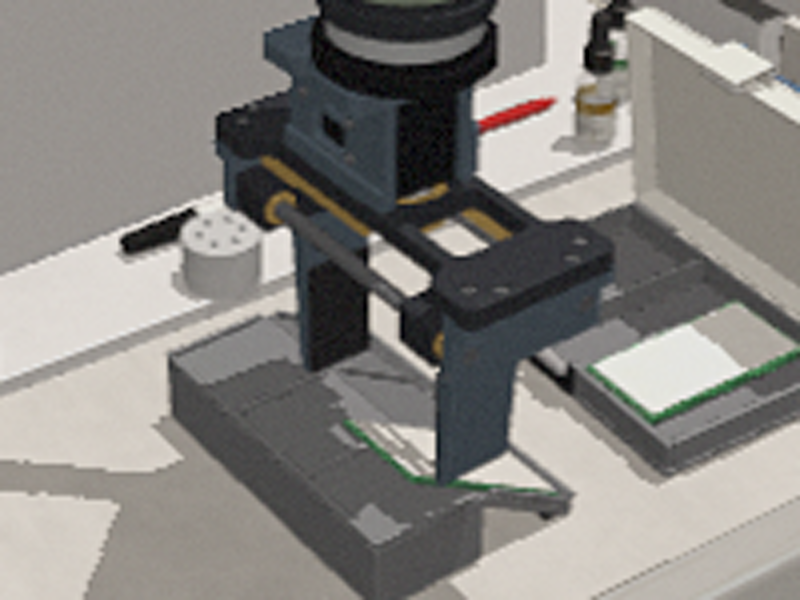

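View pics/w22.png

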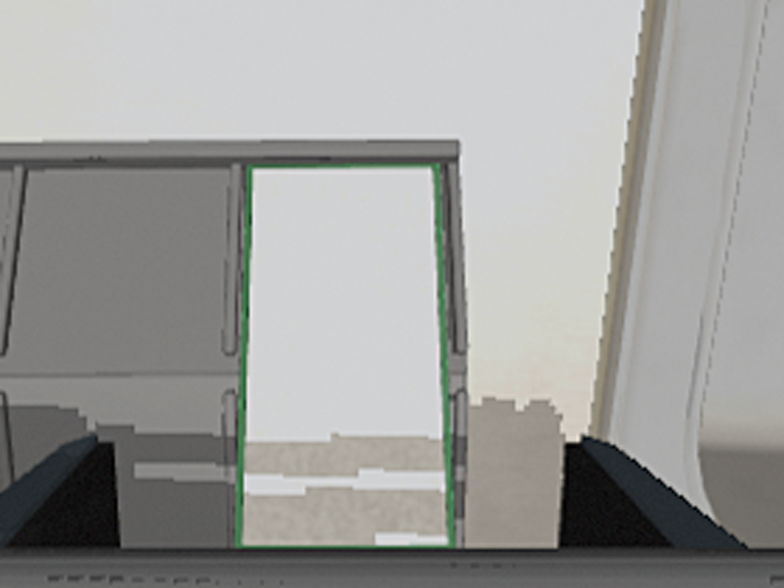

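```bash
python3 -m creep '[[0,0,0,0,0,0,0],[0,0,0.7,15,0,0,0],[0,0,0,7,0,0,0],[0,0,0,0,0,0,0],[0,0,0,0,0,0,0]]';  python3 -c "
from h import *
to([394.7,-377.4,48.9],[180,0,3.1])"
```

```text
time_s: 29.25
ee_pos: [394.4, -376.3, 54.2]
ee_rot: [-179.9, 0.2, 3.0]
force: [-0.9, 0.1, -0.9]
gripper_width: 91.4
at [ 394.4 -376.3   54.2] [-179.9    0.2    3. ] w 91.4 F [-0.9  0.1 -0.9] t 29.2
shift tool [0.3 1.1 5.3]
turn [-0.1  0.2 -0.1] shift in turned axes [0.3 1.1 5.3]
```

```bash
python3 -m creep '[[0,0,1,5.5,0,0,0],[0.6,0,0,0,0,0,0],[0.6,0,0,0,0,0,0],[0.6,0,0,0,0,0,0],[0.6,0,0,0,0,0,0]]' 20; python3 -m creep '[[0.6,0,0,0,0,0,0],[0.6,0,0,0,0,0,0],[0.6,0,0,0,0,0,0]]'; python3 -m creep '[[0.6,0,0,-10,0,0,0],[0.6,0,0,-25,0,0,0],[0.6,0,0,-40,0,0,0],[0.6,0,0,-30,0,0,0],[0.6,0,0,0,0,10.6,0]]'; python3 -m creep '[[0.6,0,0,0,0,10.6,0],[0.6,0,0,0,0,10.6,0],[0.6,0,0,0,0,0,0],[0.6,0,0,0,0,0,0]]'
python3 - <<'E'
from h import *
to([555,-354.5,100],[180,-32,0])
snap("scene","s23.png",(250,120,500,300),3.2)
E
```

```text
time_s: 29.88
ee_pos: [394.4, -377.3, 48.8]
ee_rot: [-179.9, 0.2, 3.0]
force: [-0.4, 0.9, 0.6]
gripper_width: 54.0
time_s: 30.25
ee_pos: [394.4, -377.2, 48.7]
ee_rot: [-179.9, 0.2, 3.0]
force: [0.7, 0.1, -0.3]
gripper_width: 49.6
time_s: 30.88
ee_pos: [398.9, -379.2, 157.4]
ee_rot: [179.7, -10.9, 3.3]
force: [1.0, -0.1, -1.2]
gripper_width: 49.7
time_s: 31.38
ee_pos: [395.6, -376.3, 153.7]
ee_rot: [-179.5, -29.6, 3.1]
force: [-0.4, 0.1, -1.0]
gripper_width: 49.3
at [ 395.6 -376.3  153.7] [-179.5  -29.6    3.1] w 49.3 F [-0.4  0.1 -1. ] t 31.4
shift tool [112.9 -12.2 126. ]
turn [-2.   2.4  2.6] shift in turned axes [106.7 -21.8 130. ]
```

View pics/s23.png

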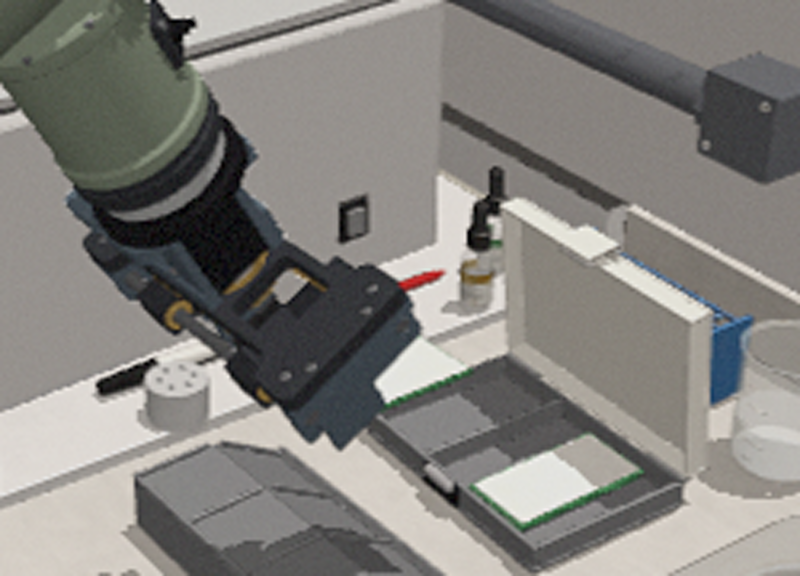

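```bash
python3 -m creep '[[0.6,0,0,0,-2,2.4,2.6],[0.6,36,-7,43,0,0,0],[0.6,36,-7,43,0,0,0],[0.6,35,-7.8,43,0,0,0],[0.6,0,0,0,0,0,0]]'; python3 -m creep '[[0.6,0,0,0,0,0,0],[0.6,0,0,0,0,0,0],[0.6,0,0,0,0,0,0]]'
python3 - <<'E'
from h import *
to([555,-354.5,32],[180,-32,0])
f=snap("scene","s24.png",(330,120,530,300),4);g=snap("wrist","w24.png")
np.save("f24.npy",[f,g],allow_pickle=True)
E
```

```text
time_s: 32.05
ee_pos: [558.5, -351.2, 99.3]
ee_rot: [-179.9, -32.0, 0.4]
force: [0.2, 0.1, -1.2]
gripper_width: 49.0
time_s: 32.42
ee_pos: [553.7, -354.2, 101.1]
ee_rot: [-179.9, -32.1, -0.1]
force: [-0.2, -0.2, -0.6]
gripper_width: 50.0
at [ 553.7 -354.2  101.1] [-1.799e+02 -3.210e+01 -1.000e-01] w 50.0 F [-0.2 -0.2 -0.6] t 32.4
shift tool [-35.6   0.3  59.2]
turn [-0.  -0.1 -0. ] shift in turned axes [-35.5   0.3  59.3]
```

View pics/s24.png

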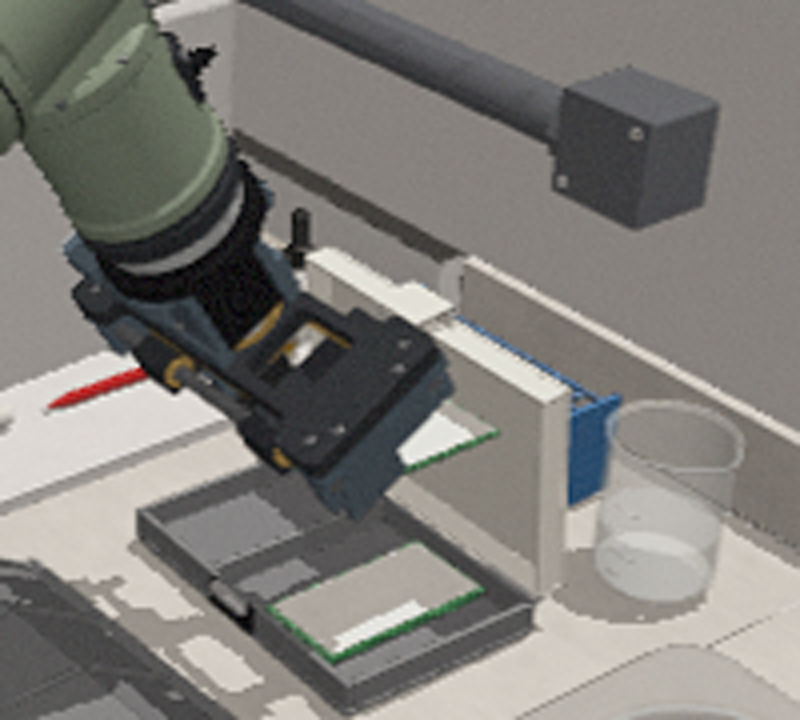

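View pics/w24.png

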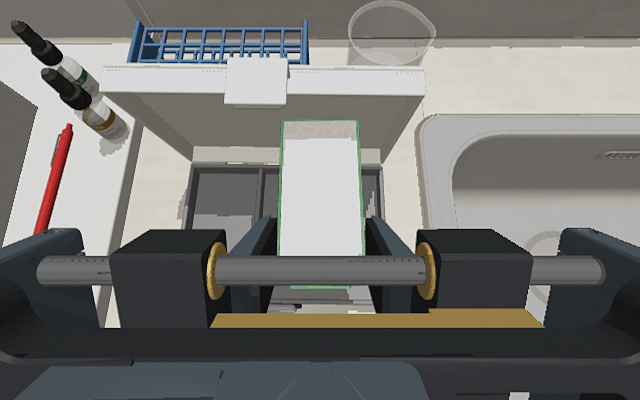

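```bash
python3 -m creep '[[0.6,-14,0.3,23,0,0,0],[0.6,-14,0,23,0,0,0],[0.6,-6,0,10,0,0,0],[0.6,0,0,0,0,0,0],[0.6,0,0,0,0,0,0]]'
python3 - <<'E'
from h import *
to([555,-354.5,23.5],[180,-32,0])
E
```

```text
time_s: 33.15
ee_pos: [555.4, -354.4, 35.7]
ee_rot: [-180.0, -32.1, -0.0]
force: [0.6, -1.1, -0.9]
gripper_width: 49.2
at [ 555.4 -354.4   35.7] [-180.   -32.1   -0. ] w 49.2 F [ 0.6 -1.1 -0.9] t 33.1
shift tool [-6.8  0.1 10.1]
turn [-0.  -0.1 -0. ] shift in turned axes [-6.7  0.1 10.1]
```

```bash
python3 -m creep '[[0.6,-3.4,0,5,0,0,0],[0.6,-3.4,0,5,0,0,0],[0.6,0,0,0,0,0,0]]'; python3 -m creep '[[0.3,0,0,0,0,0,0],[0.3,0,0,0,0,0,0],[0.3,0,0,0,0,0,0],[0.3,0,0,0,0,0,0]]'; python3 -m creep '[[0.3,3,0,-8,0,0,0],[0.3,10,0,-25,0,0,0],[0.3,20,0,-50,0,0,0],[0.3,10,0,-50,0,0,0]]'
python3 - <<'E'
from h import *
to([434.5,-150.3,110],[180,0,90])
f=snap("scene","s25.png",(250,120,500,300),3.2);g=grab_frame("wrist")
print(state()["qpos"])
to([434.5,-150.3,110],[180,0,-90])
E
```

```text
time_s: 33.52
ee_pos: [554.4, -353.5, 22.1]
ee_rot: [-179.8, -32.0, -0.1]
force: [0.8, -0.3, -0.4]
gripper_width: 49.6
time_s: 34.02
ee_pos: [554.8, -353.9, 22.9]
ee_rot: [-179.9, -32.1, -0.0]
force: [0.4, 0.3, -0.2]
gripper_width: 63.8
time_s: 34.52
ee_pos: [520.3, -354.2, 160.5]
ee_rot: [-180.0, -32.0, 0.0]
force: [0.8, -1.1, -0.6]
gripper_width: 63.5
at [ 520.3 -354.2  160.5] [-180.  -32.    0.] w 63.5 F [ 0.8 -1.1 -0.6] t 34.5
shift tool [ -99.5 -204.    -2.6]
turn [ 25.1 -25.1 -87.4] shift in turned axes [203.9 -85.8  50.5]
[-47.41659777  16.18588267 108.86270669  39.21078725  38.20142994
  14.70993019]
at [ 521.5 -356.6  165.4] [179.5 -32.5   0.2] w 63.7 F [-0.4  0.2  0.4] t 34.6
shift tool [-102.5 -206.6   -1.4]
turn [-25.1 -25.8  87.4] shift in turned axes [-206.3   87.    55.4]
```

View pics/s25.png

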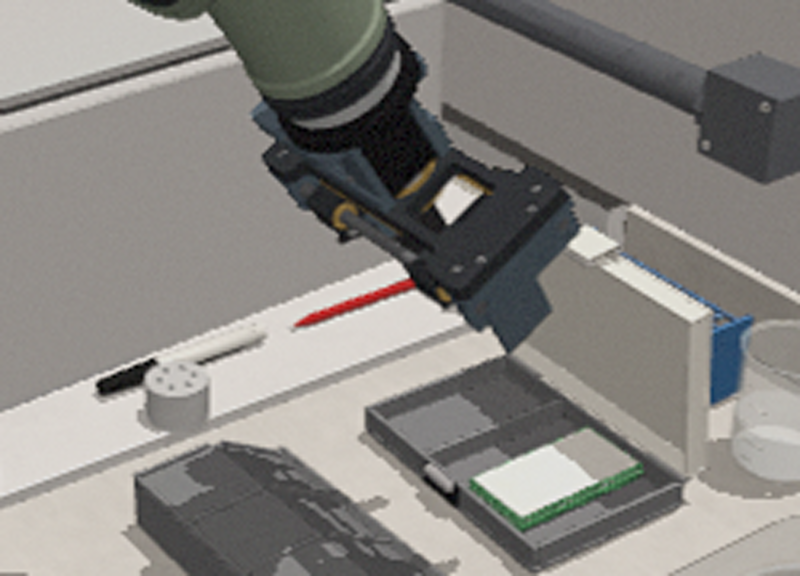

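Run:
```python
from h import *
g=grab_frame("scene");print(np.round(cast(g,305.3,237.5,30),1),np.round(cast(g,305.3,252.5,0),1))
to([434.5,-150.3,130],[180,-20,90])
im=g["frame"][:,:,::-1]; cv2.imwrite("pics/c25.png",cv2.resize(im[215:270,275:345],None,fx=8,fy=8,interpolation=cv2.INTER_CUBIC))
```

```text
[ 430.5 -149.8   30. ] [ 422.8 -160.6    0. ]
at [ 521.  -355.4  162.3] [ 1.797e+02 -3.230e+01  1.000e-01] w 64.1 F [ 0.9 -0.3 -0. ] t 34.7
shift tool [ -90.  -205.2  -19.6]
turn [ 39.9  -9.5 -80.8] shift in turned axes [181.7 -86.5 100.5]
```

View pics/c25.png

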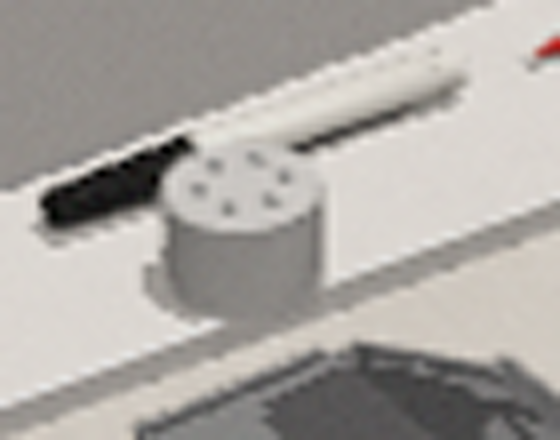

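Candidates: the grey canister with dark holes at scene (305,238), and the turquoise look-alike at side (235,253). The grey one with holes is the one meant, and the crop confirms it. Turning to yaw 90° with the wrist leaning away from the cabinet.

```bash
python3 -m creep '[[0,-25,-30,-16,0,0,0],[0,-25,-30,-16,0,0,0],[0,0,0,0,4.2,-1,-8.5],[0,0,0,0,4.2,-1,-8.5],[0,0,0,0,4.2,-1,-8.5]]'; python3 -m creep '[[0,0,0,0,4.2,-1,-8.5],[0,0,0,0,4.2,-1,-8.5],[0,0,0,0,4.2,-1,-8.5],[0,0,0,0,4.2,-1,-8.5],[0,0,0,0,4.2,-1,-8.5]]'; python3 -m creep '[[0,0,0,0,4.2,-1,-8.5],[0,0,0,0,0,0,0]]'
python3 - <<'E'
from h import *
to([434,-150.3,130],[180,-20,90])
snap("wrist","w26.png");snap("scene","s26.png")
E
```

```text
time_s: 35.3
ee_pos: [460.5, -293.5, 157.9]
ee_rot: [178.0, -28.4, 29.7]
force: [-0.2, -0.1, 0.3]
gripper_width: 91.1
time_s: 35.92
ee_pos: [460.8, -293.9, 157.6]
ee_rot: [179.1, -22.0, 76.4]
force: [0.8, 0.7, -0.4]
gripper_width: 91.3
time_s: 36.17
ee_pos: [461.9, -293.6, 157.7]
ee_rot: [179.9, -20.9, 85.3]
force: [-0.2, -0.3, 0.1]
gripper_width: 91.0
at [ 461.9 -293.6  157.7] [179.9 -20.9  85.3] w 91.0 F [-0.2 -0.3  0.1] t 36.2
shift tool [121.4 -39.7  75.9]
turn [ 1.7 -0.9 -4.4] shift in turned axes [125.2 -27.9  75. ]
```

View pics/w26.png

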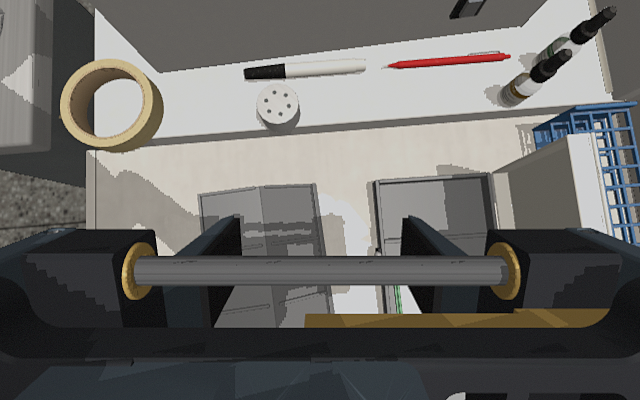

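View pics/s26.png

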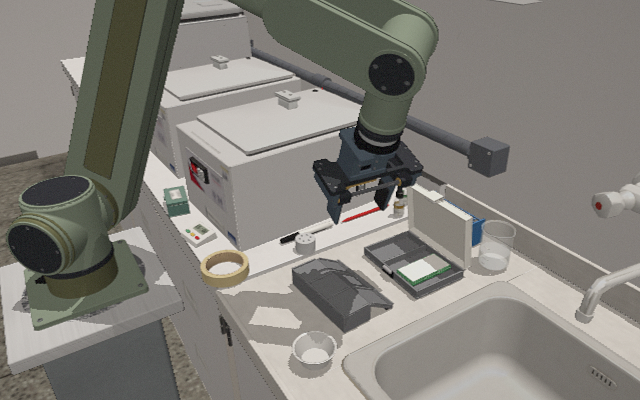

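Run:
```python
from h import *
w=grab_frame("wrist");g=grab_frame("scene")
print(np.round(tri([(w,277.5,102),(g,305.4,238.4)]),1),np.round(cast(w,277.5,102,30),1),np.round(cast(g,305.4,238.4,30),1))
print("pen",np.round(cast(w,280,75,5),1),"cab",np.round(cast(w,250,65,0),1))
to([432,-150.5,60],[180,-20,90])
```

```text
[ 430.7 -147.3   26.9] [ 430.  -147.6   30. ] [ 429.  -152.9   30. ]
pen [ 432.4 -104.9    5. ] cab [398.7 -87.2   0. ]
at [ 460.5 -293.8  158.6] [179.9 -20.9  85.2] w 91.2 F [-1.2  0.8  0.4] t 36.4
shift tool [ 96.  -40.7 142.1]
turn [ 1.8 -0.9 -4.5] shift in turned axes [101.  -28.5 141.7]
```

```bash
python3 -m creep '[[0,0,0,0,1.8,-0.9,-4.5],[0,36,-10,42,0,0,0],[0,36,-10,42,0,0,0],[0,35,-9.5,44,0,0,0],[0,0,0,0,0,0,0]]'; python3 -m creep '[[0,0,0,0,0,0,0],[0,0,0,0,0,0,0]]'
python3 - <<'E'
from h import *
w=snap("wrist","w27.png");snap("scene","s27.png",(250,120,450,270),4)
to([431,-149.5,20],[180,-20,90])
for z in (24,27,30): print(proj(w,(431,-149.5,z)))
E
```

```text
time_s: 37.0
ee_pos: [427.5, -146.1, 73.6]
ee_rot: [-179.7, -20.2, 90.1]
force: [1.0, -0.3, 0.1]
gripper_width: 90.9
time_s: 37.25
ee_pos: [432.7, -151.5, 75.9]
ee_rot: [179.8, -19.8, 90.1]
force: [-0.3, -0.6, 1.3]
gripper_width: 90.9
at [ 432.3 -151.2   75.6] [179.8 -19.9  90.1] w 91.5 F [-0.7 -0.6 -0.5] t 37.4
shift tool [-17.3  -1.5  52.9]
turn [0.1 0.1 0.1] shift in turned axes [-17.4  -1.3  52.9]
[316.7 239.2]
[316.7 239.3]
[316.7 239.4]
```

View pics/w27.png

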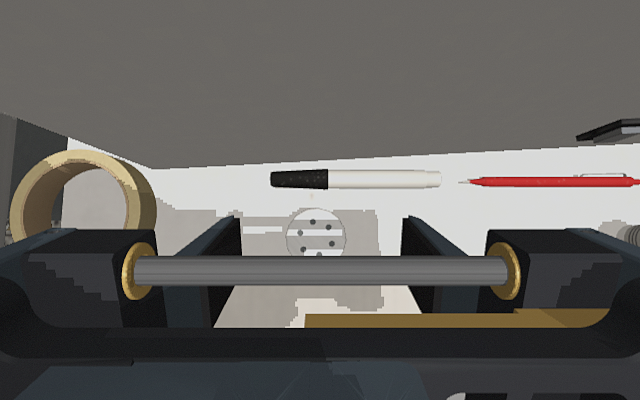

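View pics/s27.png

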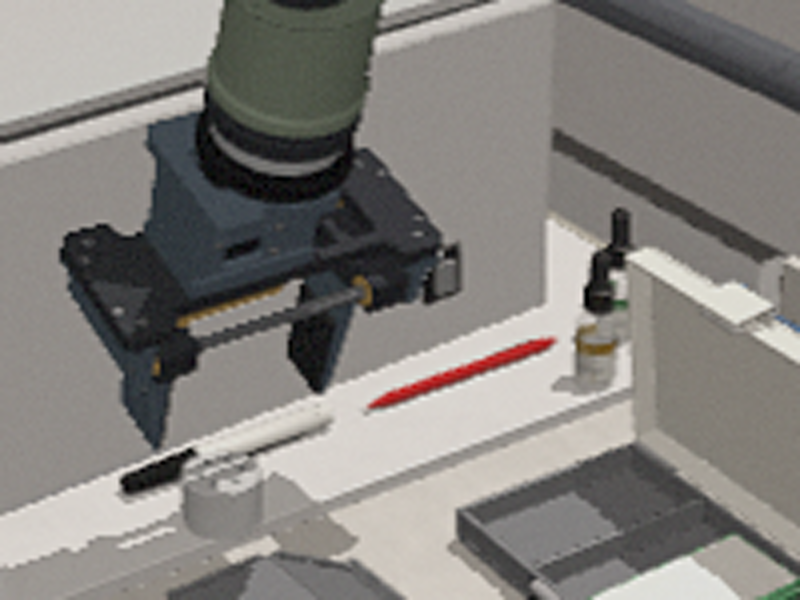

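```bash
python3 -m creep '[[0,-5.5,-1.3,18,0,0,0],[0,-5.5,0,17.5,0,0,0],[0,-3.5,0,11,0,0,0],[0,-2,0,6.5,0,0,0],[0,0,0,0,0,0,0]]'
python3 - <<'E'
from h import *
snap("scene","s28.png",(250,160,400,270),5)
to([431,-148.5,20],[180,-20,90])
E
```

```text
time_s: 37.98
ee_pos: [430.3, -147.5, 19.5]
ee_rot: [180.0, -19.9, 90.1]
force: [0.3, 0.8, -0.6]
gripper_width: 91.5
at [ 430.5 -147.6   19.8] [179.9 -19.9  90.1] w 91.1 F [ 0.6 -0.3 -0.1] t 38.0
shift tool [-0.8  0.5 -0.5]
turn [0.  0.1 0.1] shift in turned axes [-0.8  0.5 -0.5]
```

View pics/s28.png

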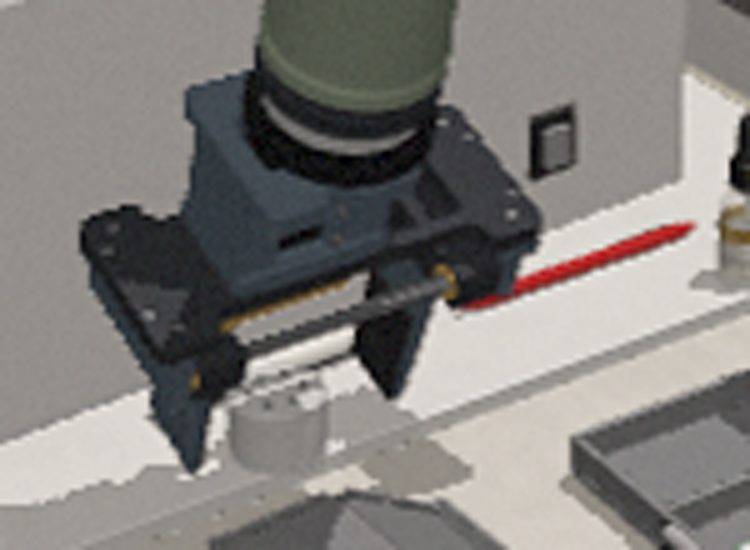

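```bash
python3 -m creep '[[0.7,0,0,0,0,0,0],[0.7,0,0,0,0,0,0],[0.7,0,0,0,0,0,0],[0.7,0,0,0,0,0,0],[0.7,0,0,0,0,0,0]]' 20; python3 -m creep '[[0.7,0,0,0,0,0,0],[0.7,0,0,0,0,0,0]]'
python3 - <<'E'
from h import *
snap("scene","s29.png",(250,160,400,270),5)
to([431,-148.5,20],[180,-20,90])
E
```

```text
time_s: 38.65
ee_pos: [430.2, -147.4, 19.7]
ee_rot: [180.0, -19.9, 90.1]
force: [-0.3, -0.1, 0.3]
gripper_width: 44.4
time_s: 38.9
ee_pos: [430.2, -147.3, 19.7]
ee_rot: [180.0, -19.9, 90.1]
force: [-0.0, -0.4, 1.2]
gripper_width: 43.3
at [ 430.2 -147.4   19.7] [180.  -19.9  90.1] w 43.3 F [-1.1  1.1  0.7] t 39.0
shift tool [-1.   0.8 -0.7]
turn [0.  0.1 0.1] shift in turned axes [-1.   0.8 -0.7]
```

View pics/s29.png

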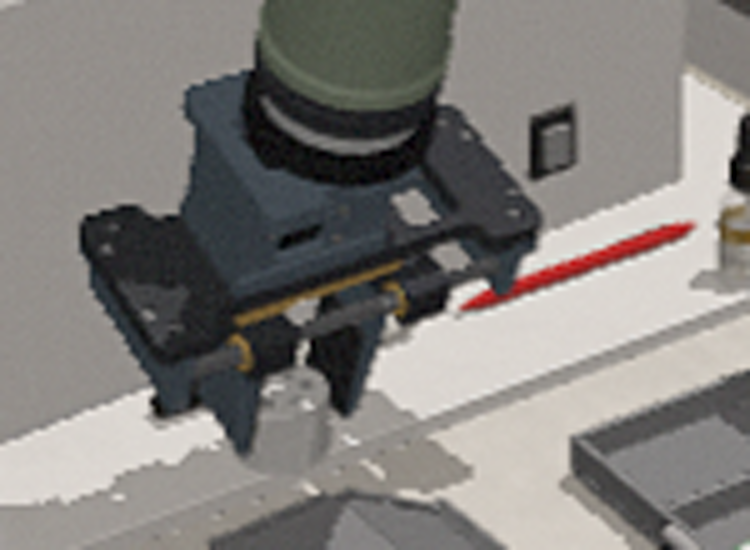

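```bash
python3 -m creep '[[0.7,3.4,0,-9.4,0,0,0],[0.7,7,0,-19,0,0,0],[0.7,14,0,-38,0,0,0],[0.7,10,0,-28,0,0,0],[0.7,0,0,0,0,0,0]]'
python3 - <<'E'
from h import *
snap("scene","s30.png",(250,120,400,240),5)
to([556,-268.5,90],[180,0,0])
E
```

```text
time_s: 39.58
ee_pos: [431.5, -148.1, 122.4]
ee_rot: [179.6, -19.7, 90.2]
force: [0.2, 1.0, -0.6]
gripper_width: 43.1
at [ 430.5 -147.5  121. ] [179.8 -19.8  90.2] w 42.7 F [ 0.3 -0.9  0. ] t 39.6
shift tool [-124.7  125.2  -11.7]
turn [-15.5 -15.7  89.2] shift in turned axes [125.5 121.   31. ]
```

View pics/s30.png

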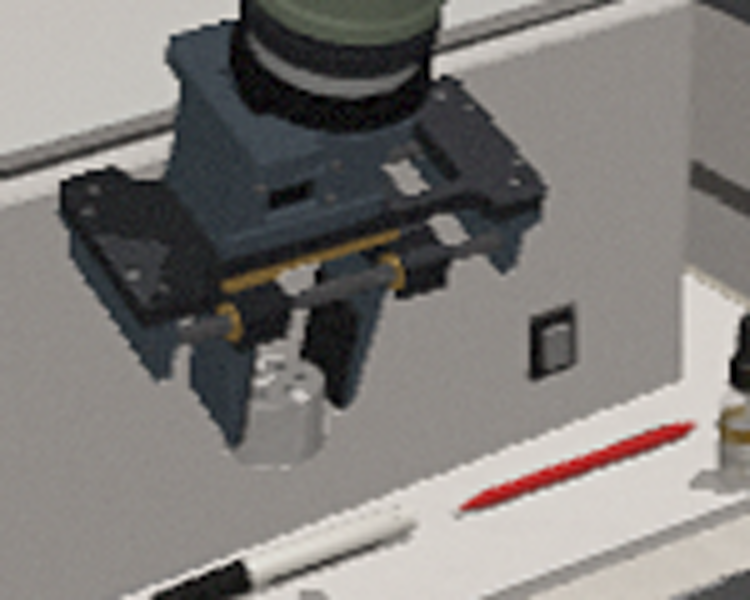

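```bash
python3 -m creep '[[0.7,-43,0,-26,0,0,0],[0.7,-43,0,-26,0,0,0],[0.7,0,0,0,-1.55,-1.57,8.92],[0.7,0,0,0,-1.55,-1.57,8.92],[0.7,0,0,0,-1.55,-1.57,8.92]]'; python3 -m creep '[[0.7,0,0,0,-1.55,-1.57,8.92],[0.7,0,0,0,-1.55,-1.57,8.92],[0.7,0,0,0,-1.55,-1.57,8.92],[0.7,0,0,0,-1.55,-1.57,8.92],[0.7,0,0,0,-1.55,-1.57,8.92]]'; python3 -m creep '[[0.7,0,0,0,-1.55,-1.57,8.92],[0.7,0,0,0,-1.55,-1.57,8.92],[0.7,0,0,0,0,0,0],[0.7,0,0,0,0,0,0]]'
python3 - <<'E'
from h import *
to([556,-268.5,90],[180,0,0])
E
```

```text
time_s: 40.25
ee_pos: [429.4, -245.5, 138.1]
ee_rot: [-176.2, -14.3, 61.9]
force: [-0.7, 0.4, -0.8]
gripper_width: 43.1
time_s: 40.88
ee_pos: [429.3, -245.2, 138.2]
ee_rot: [-177.2, -3.3, 17.4]
force: [0.7, 0.9, -0.5]
gripper_width: 43.3
time_s: 41.38
ee_pos: [429.8, -245.5, 138.9]
ee_rot: [-179.9, 0.2, 0.1]
force: [-0.3, -0.0, -1.3]
gripper_width: 43.0
at [ 429.8 -245.5  138.9] [-1.799e+02  2.000e-01  1.000e-01] w 43.0 F [-0.3 -0.  -1.3] t 41.4
shift tool [126.3  23.3  48.5]
turn [-0.1  0.2  0.1] shift in turned axes [126.2  23.   48.9]
```

```bash
python3 -m creep '[[0.7,42,8,8,0,0,0],[0.7,42,8,8,0,0,0],[0.7,42,7.2,20,0,0,0],[0.7,0,0,13,0,0,0],[0.7,0,0,0,0,0,0]]'; python3 -m creep '[[0.7,0,0,0,0,0,0],[0.7,0,0,0,0,0,0]]'
python3 - <<'E'
from h import *
snap("scene","s31.png",(330,140,510,290),4.4);snap("wrist","w31.png")
to([556,-268.5,26],[180,0,0])
E
```

```text
time_s: 42.0
ee_pos: [554.2, -268.6, 88.6]
ee_rot: [-179.8, 0.4, -0.0]
force: [-0.1, 0.5, -0.2]
gripper_width: 43.4
time_s: 42.25
ee_pos: [555.9, -269.3, 91.6]
ee_rot: [-180.0, 0.0, -0.1]
force: [-0.0, -0.3, -1.1]
gripper_width: 43.6
at [ 556.1 -269.3   91.4] [-1.8e+02  0.0e+00 -1.0e-01] w 43.1 F [-0.6  0.6 -1.2] t 42.4
shift tool [-0.  -0.7 65.4]
turn [-0.   0.  -0.1] shift in turned axes [-0.1 -0.8 65.4]
```

View pics/s31.png

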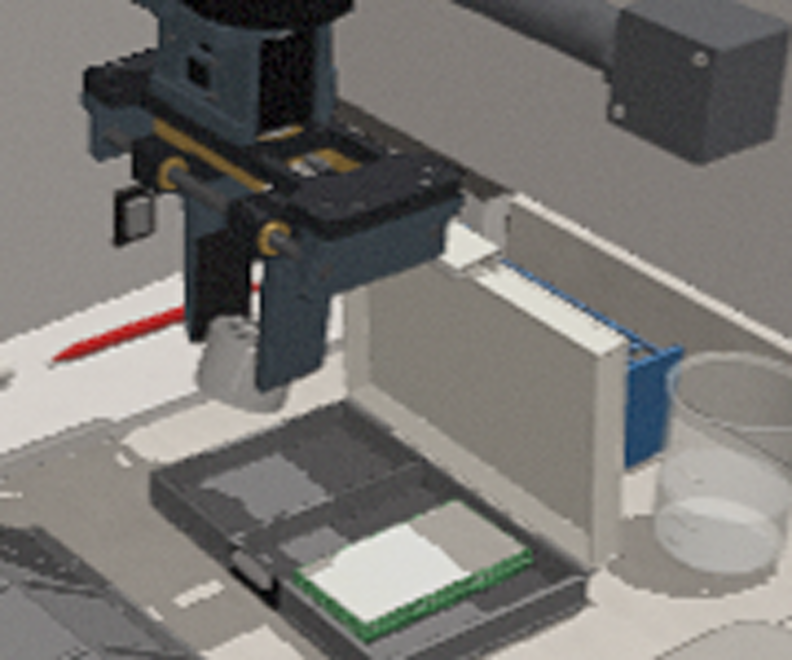

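View pics/w31.png

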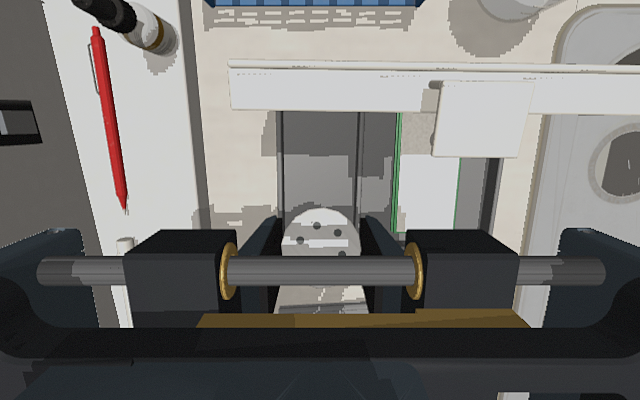

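The canister tilted with the tool when I un-leaned it. I'll lean the wrist back 20° towards the robot to right it, then check.

```bash
python3 -m creep '[[0.7,0,0,0,0,10,0],[0.7,0,0,0,0,10,0],[0.7,0,0,0,0,0,0],[0.7,0,0,0,0,0,0],[0.7,0,0,0,0,0,0]]'
python3 - <<'E'
from h import *
f=snap("scene","s32.png",(330,140,510,290),4.4);w=snap("wrist","w32.png")
np.save("f32.npy",[f,w],allow_pickle=True)
to([556,-268.5,28],[180,-20,0])
E
```

```text
time_s: 42.98
ee_pos: [558.5, -269.8, 91.5]
ee_rot: [180.0, -20.0, 0.0]
force: [0.2, 0.4, -0.4]
gripper_width: 43.2
at [ 557.8 -269.3   90.9] [-180.   -19.9    0. ] w 43.3 F [ 0.2 -0.5  0.6] t 43.1
shift tool [-23.2  -0.8  58.5]
turn [-0.   0.1  0. ] shift in turned axes [-23.2  -0.8  58.5]
```

View pics/s32.png

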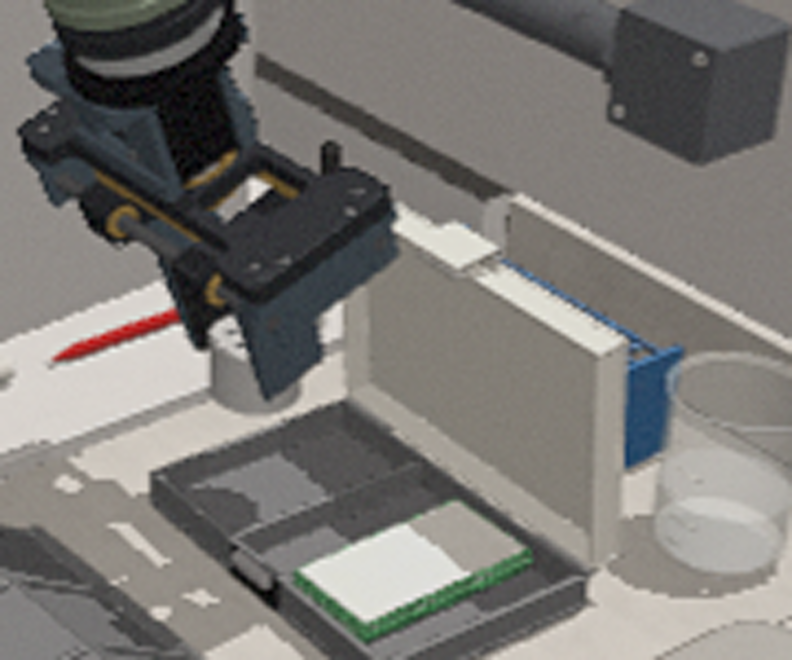

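View pics/w32.png

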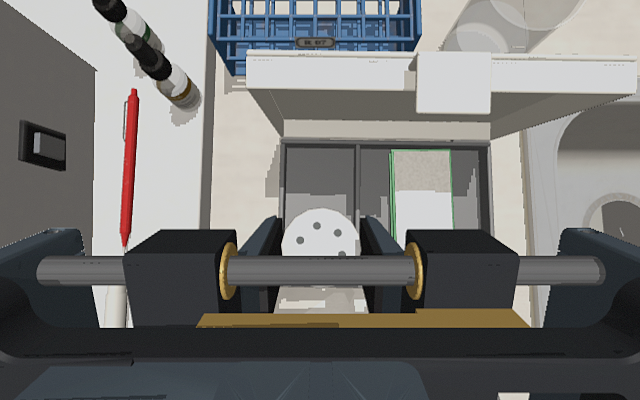

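Run:
```python
from h import *
f,w=np.load("f32.npy",allow_pickle=True)
print("rim far",np.round(cast(w,320,208,101),1),"sides",np.round(cast(w,281,240,101),1),np.round(cast(w,357,240,101),1))
print("scene bottom",np.round(cast(f,330+255/4.4,140+412/4.4,71),1))
print("walls z20",[np.round(cast(w,u,146,20),1) for u in (283,355,360,490)])
to([556,-268.5,28])
```

```text
rim far [ 579.2 -268.8  101. ] sides [ 561.7 -247.6  101. ] [ 561.7 -288.9  101. ]
scene bottom [ 547.3 -285.5   71. ]
walls z20 [array([ 636.8, -238.3,   20. ]), array([ 636.9, -297.5,   20. ]), array([ 636.9, -301.6,   20. ]), array([ 636.9, -408.5,   20. ])]
at [ 557.8 -269.3   90.9] [-180.   -19.9    0. ] w 43.3 F [ 0.2 -0.5  0.6] t 43.1
shift tool [-23.2  -0.8  58.5]
```

```bash
python3 -m creep '[[0.7,-8,0,20,0,0,0],[0.7,-7,0,20,0,0,0],[0.7,-5,0,12,0,0,0],[0.7,-2,0,5.5,0,0,0],[0.7,0,0,0,0,0,0]]';  python3 - <<'E'
from h import *
f=snap("scene","s33.png",(330,140,510,290),4.4);snap("side","d33.png",(330,130,460,230),6)
to([557.5,-269.3,27],[180,-20,0])
E
```

```text
time_s: 43.7
ee_pos: [555.4, -269.1, 28.8]
ee_rot: [-179.9, -19.9, -0.1]
force: [-0.4, -0.3, -0.9]
gripper_width: 43.0
at [ 555.7 -269.3   29.6] [-1.8e+02 -2.0e+01 -1.0e-01] w 43.7 F [ 0.6  0.2 -1.4] t 43.8
shift tool [ 0.9 -0.   3. ]
turn [ 0.   0.  -0.1] shift in turned axes [ 0.9 -0.   3. ]
```

View pics/s33.png

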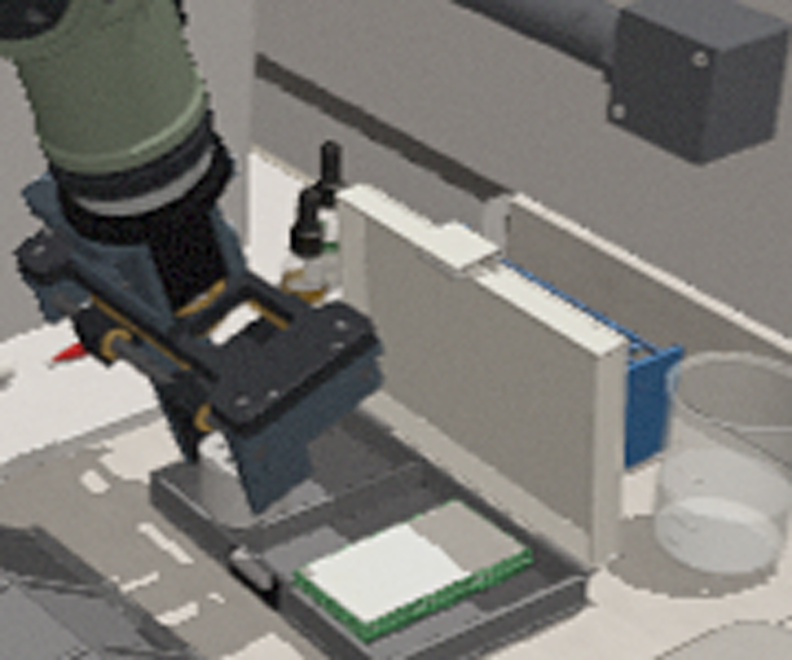

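```bash
python3 -m creep '[[0.7,0.4,0,2.4,0,0,0],[0.7,0,0,0,0,0,0]]'; python3 -m creep '[[0.35,0,0,0,0,0,0],[0.35,0,0,0,0,0,0],[0.35,0,0,0,0,0,0],[0.35,0,0,0,0,0,0]]'; python3 -m creep '[[0.35,3,0,-8,0,0,0],[0.35,8,0,-25,0,0,0],[0.35,15,0,-50,0,0,0],[0.35,0,0,-60,0,0,0],[0.5,0,0,-40,0,0,0]]'
python3 - <<'E'
from h import *
f=snap("scene","s34.png",(330,140,510,290),4.4);w=snap("wrist","w34.png")
np.save("f34.npy",[f,w],allow_pickle=True)
to([660,-320,160],[180,-20,0]);print(state()["qpos"])
E
```

```text
time_s: 44.05
ee_pos: [556.5, -269.1, 27.1]
ee_rot: [-180.0, -19.9, -0.1]
force: [-0.1, -0.1, -1.1]
gripper_width: 43.0
time_s: 44.55
ee_pos: [556.3, -269.0, 26.8]
ee_rot: [-179.9, -19.9, -0.1]
force: [-0.6, -0.7, -0.6]
gripper_width: 59.3
time_s: 45.18
ee_pos: [518.4, -269.6, 211.4]
ee_rot: [179.9, -20.1, -0.0]
force: [2.0, -0.1, -0.7]
gripper_width: 52.2
at [ 519.7 -270.8  214. ] [179.7 -20.4  -0. ] w 46.1 F [ 0.4 -0.5  0.5] t 45.3
shift tool [112.6  48.7  99.8]
turn [ 0.3 -0.4 -0. ] shift in turned axes [113.3  49.2  98.8]
[-35.08038356  11.03594098 102.94554686  14.8210047   49.85816775
  47.00238684]
```

View pics/s34.png

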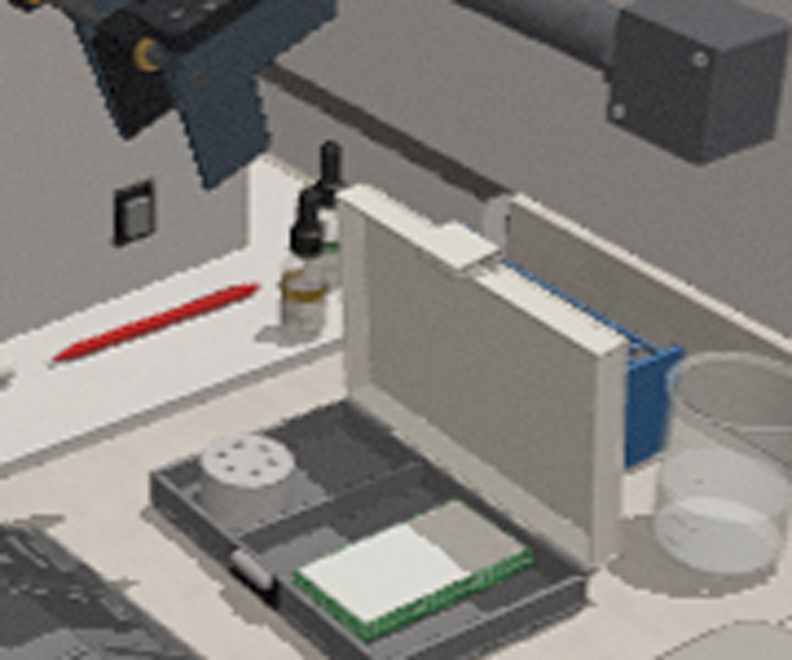

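View pics/w34.png

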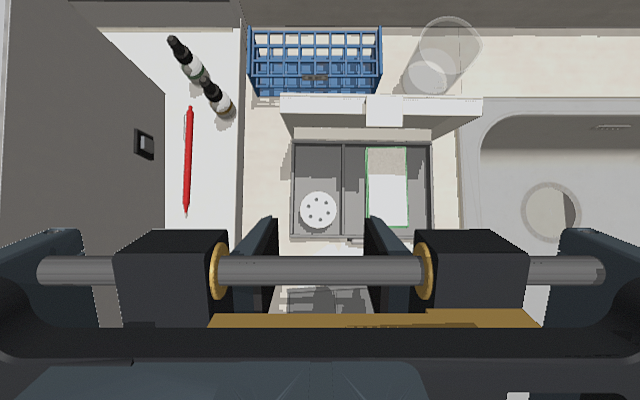

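Run:
```python
from h import *
f,w=np.load("f34.npy",allow_pickle=True)
im=w["frame"][120:250,260:480,::-1]
cv2.imwrite("pics/w34b.png",cv2.resize(im,None,fx=3.6,fy=3.6,interpolation=cv2.INTER_CUBIC))
print("can",np.round(cast(w,319,210,34),1),np.round(cast(f,330+248/4.4,140+460/4.4,34),1))
C=lambda x,y:(330+x/4.4,140+y/4.4)
P=np.array([cast(f,*C(*p),16) for p in [(297,575),(368,630),(531,550),(458,503)]]);print("plate scene",np.round(P.mean(0),1))
print("walls",[np.round(cast(w,u,230,20),1) for u in (293,341,345,430)],np.round(cast(w,320,238,20),1),np.round(cast(w,320,146,20),1))
print("plate wrist",[np.round(cast(w,u,v,16),1) for u,v in((366,147),(408,147),(366,225),(409,225))])
print("lidtop",np.round(tri([(w,280,94),(f,*C(340,195))]),1),np.round(tri([(w,481,99),(f,*C(625,347))]),1))
print("dispenser",)
```

```text
can [ 555.2 -270.    34. ] [ 554.9 -272.4   34. ]
plate scene [ 583.5 -359.3   16. ]
walls [array([ 532.4, -239. ,   20. ]), array([ 532.3, -296.2,   20. ]), array([ 532.3, -301. ,   20. ]), array([ 532.1, -402.7,   20. ])] [ 522.9 -271.1   20. ] [ 635.2 -271.3   20. ]
plate wrist [array([ 635.1, -328.5,   16. ]), array([ 635.1, -380.8,   16. ]), array([ 538.4, -326.8,   16. ]), array([ 538.3, -378.9,   16. ])]
lidtop [ 643.4 -233.2  134.2] [ 643.4 -410.9  136.7]
dispenser
```

View pics/w34b.png

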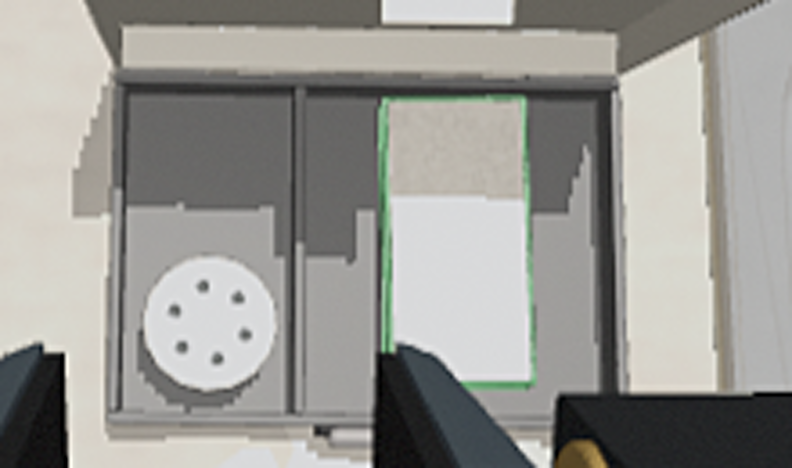

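Everything is in: canister about (555,-271) upright, plates about (585,-355) flat and white side up. Before closing the lid I'll check the overhead dispenser clearance behind it.

Run:
```python
from h import *
snap("side","d35.png");snap("scene","s35.png")
```

```text
(no output)
```

View pics/d35.png

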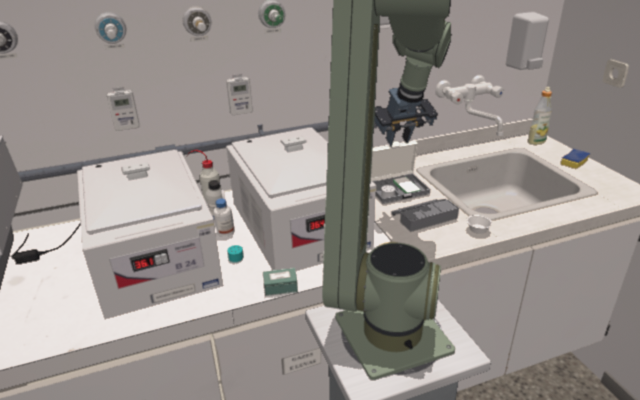

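View pics/s35.png

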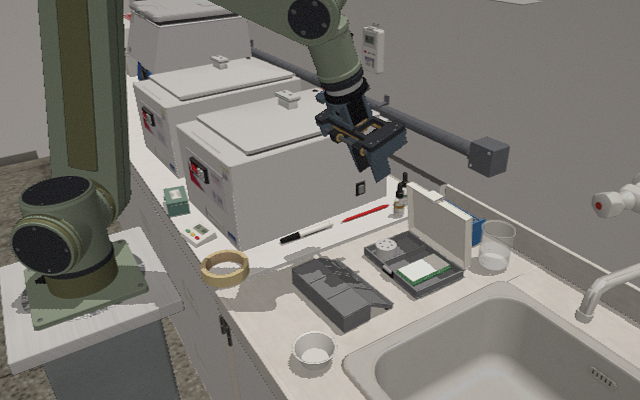

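Run:
```python
from h import *
im=cv2.imread("pics/side0.png");cv2.imwrite("pics/d0c.png",cv2.resize(im[0:120,320:440],None,fx=5,fy=5))
im=cv2.imread("pics/s1.png");cv2.imwrite("pics/s1c.png",cv2.resize(im[0:190,400:600],None,fx=3,fy=3))
f=grab_frame("scene");g=grab_frame("side")
print(np.round(tri([(g,362,25),(f,518,2)]),0))
for d in range(600,1001,100):
    for z in (250,350): print(d,z,proj(f,(d,-330,z)),proj(g,(d,-330,z)))
```

```text
[ 831. -291.  489.]
600 250 [429.3 154. ] [402.4 117.9]
600 350 [433.6 101.4] [404.4  87. ]
700 250 [468.8 141.7] [388.  107.5]
700 350 [475.   90.9] [389.4  77.8]
800 250 [504.9 130.4] [374.8  98. ]
800 350 [512.5  81.4] [375.7  69.5]
900 250 [537.9 120. ] [362.8  89.4]
900 350 [546.8  72.7] [363.3  61.8]
1000 250 [568.3 110.5] [351.7  81.5]
1000 350 [578.2  64.8] [352.   54.8]
```

View pics/d0c.png

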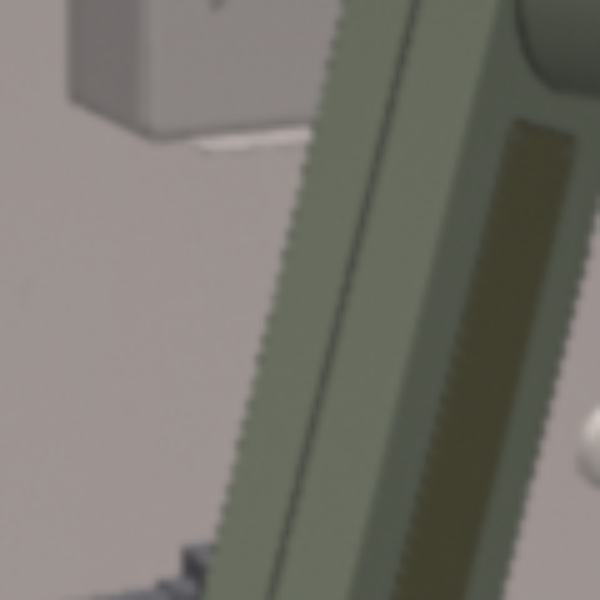

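View pics/s1c.png

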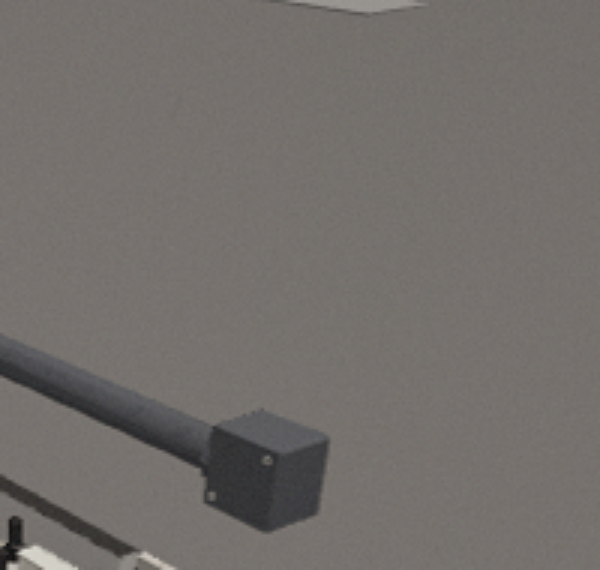

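```bash
python3 -m creep '[[1,0,0,0,0,10,0],[1,0,0,0,0,0,0],[1,0,0,0,0,0,0],[1,0,0,0,0,0,0]]'
python3 - <<'E'
from h import *
to([690,-323,205],[180,-30,0])
f=grab_frame("scene");g=grab_frame("side")
# dispenser: plane through scene edge pixels, meet side ray
V=np.array(f["view"]);R=V[:3,:3];c=-R.T@V[:3,3]
d=[R.T@np.array([(u-f["cx"])/f["fx"],(v-f["cy"])/f["fy"],1]) for u,v in((522.7,4),(490,0))]
n=np.cross(*d);V=np.array(g["view"]);Q=V[:3,:3];cc=-Q.T@V[:3,3];r=Q.T@np.array([(350-g["cx"])/g["fx"],(27-g["cy"])/g["fy"],1])
print("disp FL",np.round(cc+r*(n@(c-cc))/(n@r)))
E
```

```text
time_s: 45.98
ee_pos: [520.0, -269.8, 208.4]
ee_rot: [180.0, -29.9, -0.0]
force: [-0.0, 0.7, 0.1]
gripper_width: 8.3
at [ 520.  -269.8  208.4] [180.  -29.9  -0. ] w 8.3 F [-0.   0.7  0.1] t 46.0
shift tool [145.6  53.2  87.8]
turn [ 0.   0.1 -0. ] shift in turned axes [145.5  53.2  88. ]
disp FL [ 934. -293.  466.]
```

```bash
python3 -m creep '[[1,36.4,13.3,22,0,0,0],[1,36.4,13.3,22,0,0,0],[1,36.4,13.3,22,0,0,0],[1,36.4,13.3,22,0,0,0],[1,0,0,0,0,0,0]]'; python3 -m creep '[[1,0,0,0,0,0,0],[1,0,0,0,0,0,0]]'
python3 - <<'E'
from h import *
to([690,-323,122],[180,-30,0])
snap("scene","s36.png",(330,60,530,240),4);snap("wrist","w36.png");print(np.round(state()["qpos"]))
E
```

```text
time_s: 46.7
ee_pos: [691.4, -322.9, 203.2]
ee_rot: [-180.0, -29.9, 0.0]
force: [0.1, 1.1, 0.1]
gripper_width: 0.5
time_s: 46.95
ee_pos: [687.7, -322.2, 204.1]
ee_rot: [-179.9, -29.9, -0.1]
force: [0.2, 0.6, 0.5]
gripper_width: 0.4
at [ 687.7 -322.2  204.1] [-1.799e+02 -2.990e+01 -1.000e-01] w 0.4 F [0.2 0.6 0.5] t 47.0
shift tool [-38.9   0.9  72.3]
turn [-0.   0.1 -0.1] shift in turned axes [-39.1   0.8  72.2]
[-33.  24.  89.  23.  44.  44.]
```

View pics/s36.png

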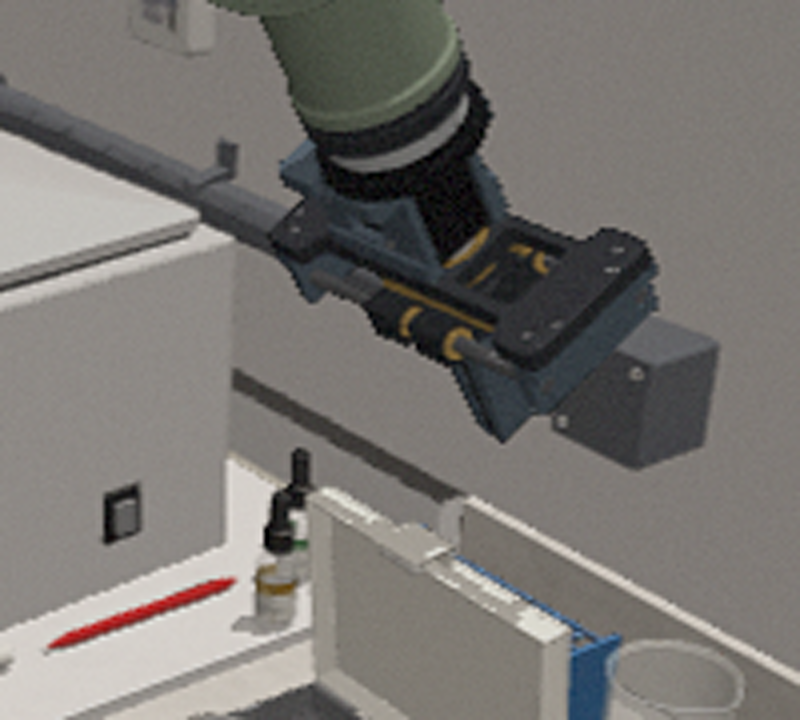

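View pics/w36.png

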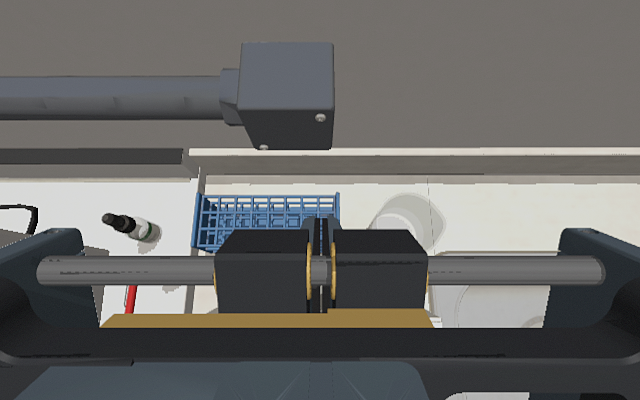

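Run:
```python
from h import *
w=grab_frame("wrist");f=grab_frame("scene")
print("box FR bottom",np.round(tri([(w,332,148),(f,489.3,177)])),"FR top",np.round(tri([(w,334,108),(f,330+648/4,60+365/4)])))
print("crate top",np.round(tri([(w,338,195),(f,330+620/4,60+637/4)])))
```

```text
box FR bottom [ 773. -331.  153.] FR top [ 772. -330.  212.]
crate top [ 764. -342.   59.]
```

```bash
python3 -m creep '[[1,-12,0,25,0,0,0],[1,-12,0,25,0,0,0],[1,-15,0,22,0,0,0],[1,0,0,0,0,0,0],[1,0,0,0,0,0,0]]'
python3 - <<'E'
from h import *
to([690,-323,122],[180,-30,0])
snap("scene","s37.png",(330,60,530,240),4)
E
```

```text
time_s: 47.78
ee_pos: [691.2, -323.0, 123.7]
ee_rot: [180.0, -30.0, -0.1]
force: [-0.7, 0.2, 0.4]
gripper_width: 0.6
at [ 691.2 -323.   123.7] [ 1.8e+02 -3.0e+01 -1.0e-01] w 0.6 F [-0.7  0.2  0.4] t 47.8
shift tool [-1.9  0.   0.8]
turn [ 0.1 -0.  -0.1] shift in turned axes [-1.9  0.   0.8]
```

View pics/s37.png

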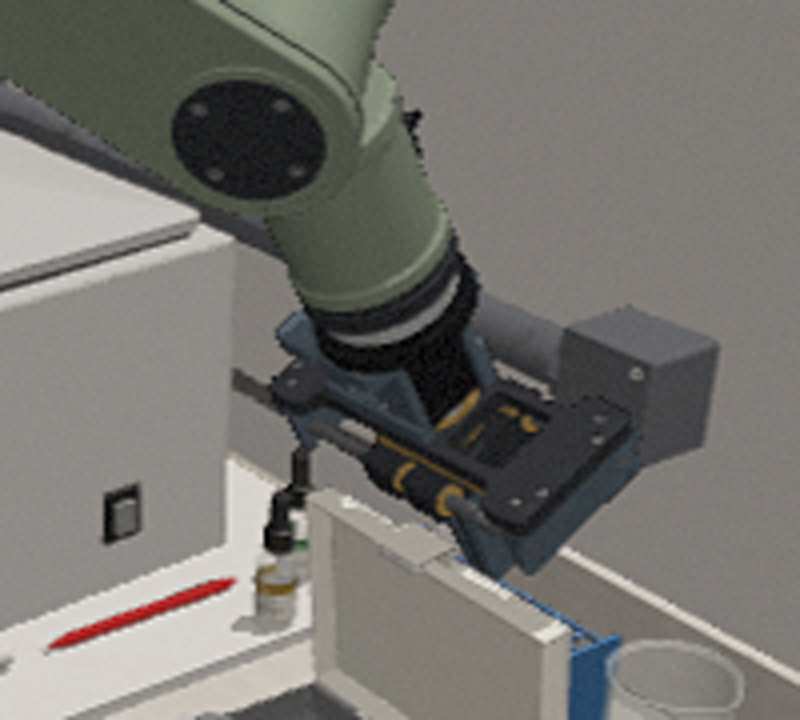

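```bash
python3 -m creep '[[1,-11.3,0,-6.5,0,0,0],[1,-11.3,0,-6.5,0,0,0],[1,-8.7,0,-5,0,0,0],[1,-8.7,0,-5,0,0,0],[1,-8.7,0,-5,0,0,0]]'; python3 -m creep '[[1,-8.7,0,-5,0,0,0],[1,0,0,0,0,0,0]]'
python3 - <<'E'
from h import *
to([624,-323,124],[180,-30,0])
snap("scene","s38.png",(330,60,530,240),4)
E
```

```text
time_s: 48.45
ee_pos: [633.7, -322.4, 122.1]
ee_rot: [-179.9, -29.9, -0.1]
force: [1.2, 0.3, 0.4]
gripper_width: 0.1
time_s: 48.7
ee_pos: [623.5, -322.4, 122.0]
ee_rot: [-179.9, -29.9, -0.1]
force: [-0.1, -0.6, 0.5]
gripper_width: 0.4
at [ 623.5 -322.4  122. ] [-1.799e+02 -2.990e+01 -1.000e-01] w 0.4 F [-0.1 -0.6  0.5] t 48.7
shift tool [ 1.4  0.6 -1.5]
turn [-0.   0.1 -0.1] shift in turned axes [ 1.4  0.6 -1.5]
```

View pics/s38.png

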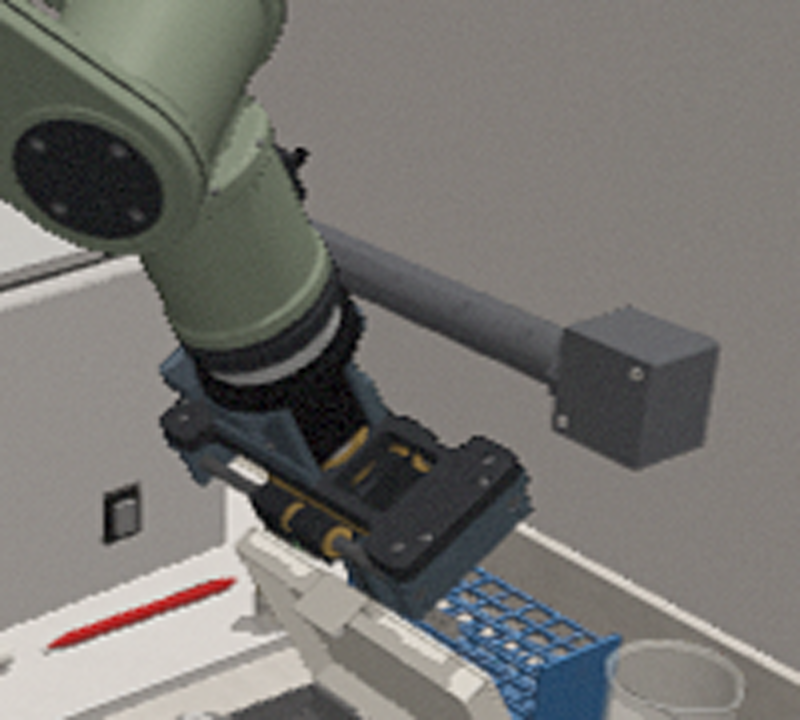

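```bash
python3 -m creep '[[1,-12.5,0,-0.8,0,0,0],[1,-12.5,0,-0.8,0,0,0],[1,-13,0,2.4,0,0,0],[1,-13,0,2.4,0,0,0],[1,0,0,0,0,0,0]]'; python3 -m creep '[[1,-12,0,6.5,0,0,0],[1,-12,0,6.5,0,0,0],[1,0,0,0,0,0,0]]'
python3 - <<'E'
from h import *
to([562,-323,61],[180,-30,0])
snap("scene","s39.png",(330,100,530,280),4)
E
```

```text
time_s: 49.38
ee_pos: [580.4, -321.8, 92.6]
ee_rot: [-179.8, -29.8, -0.2]
force: [-0.4, 0.3, -0.1]
gripper_width: 0.7
time_s: 49.75
ee_pos: [566.9, -321.9, 69.9]
ee_rot: [-179.9, -29.8, -0.1]
force: [0.4, 0.3, -1.0]
gripper_width: 0.4
at [ 566.9 -321.9   69.9] [-1.799e+02 -2.980e+01 -1.000e-01] w 0.4 F [ 0.4  0.3 -1. ] t 49.8
shift tool [-8.7  1.1  5.3]
turn [-0.1  0.2 -0.1] shift in turned axes [-8.7  1.1  5.2]
```

View pics/s39.png

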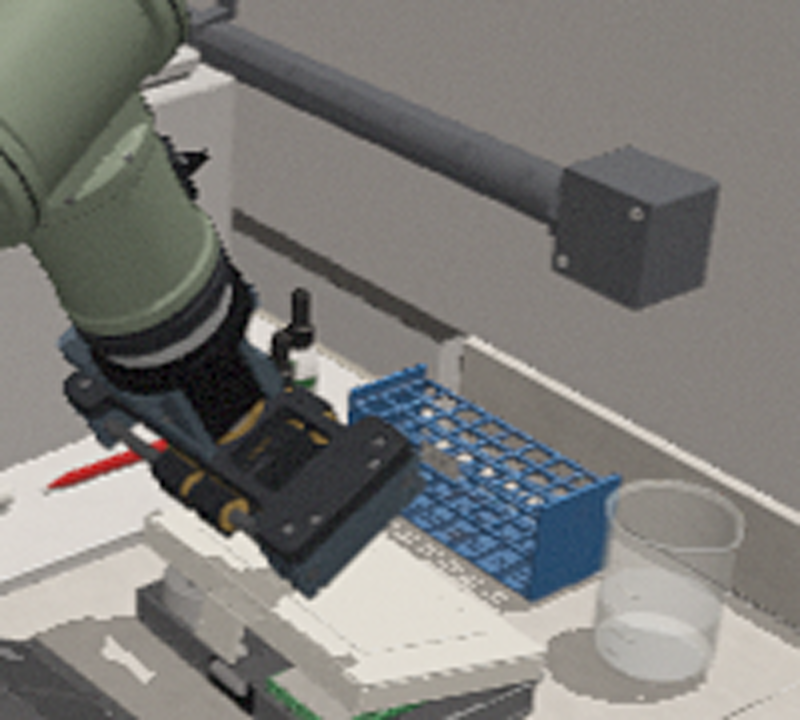

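```bash
python3 -m creep '[[1,-5.6,0,3.7,0,0,0],[1,-5.6,0,3.7,0,0,0],[1,0,0,0,0,0,0]]'; python3 -m creep '[[1,-2.3,0,2.6,0,0,0],[1,-2,0,3,0,0,0],[1,0,0,0,0,0,0]]'
python3 - <<'E'
from h import *
to([554,-323,46],[180,-30,0])
E
```

```text
time_s: 50.18
ee_pos: [560.9, -321.9, 58.0]
ee_rot: [-179.9, -29.8, -0.1]
force: [-0.7, 0.2, 0.3]
gripper_width: 0.4
time_s: 50.55
ee_pos: [560.8, -322.5, 53.5]
ee_rot: [-180.0, -30.0, -0.0]
force: [-6.4, 2.4, 11.4]
gripper_width: 0.7
at [ 560.8 -322.5   53.5] [-180.  -30.   -0.] w 0.7 F [-6.4  2.4 11.4] t 50.5
shift tool [-9.7  0.5  3.1]
turn [ 0. -0. -0.] shift in turned axes [-9.7  0.5  3.1]
```

```bash
python3 -m creep '[[1,-1.5,0,1.5,0,0,0],[1,0,0,0,0,0,0]]'; python3 -m creep '[[1,-1.5,0,1.5,0,0,0],[1,0,0,0,0,0,0]]'; python3 -m creep '[[1,-1,0,1.5,0,0,0],[1,0,0,0,0,0,0]]'
python3 - <<'E'
from h import *
to([554,-323,46],[180,-30,0])
snap("scene","s40.png",(330,140,530,300),4)
E
```

```text
time_s: 50.8
ee_pos: [560.9, -322.5, 53.0]
ee_rot: [180.0, -30.2, -0.0]
force: [-8.8, 3.3, 19.8]
gripper_width: 0.5
time_s: 51.05
ee_pos: [560.4, -322.5, 51.3]
ee_rot: [180.0, -30.2, -0.0]
force: [-8.3, 3.2, 21.1]
gripper_width: 0.8
time_s: 51.3
ee_pos: [559.3, -322.4, 46.3]
ee_rot: [-180.0, -29.9, -0.1]
force: [-0.1, -0.6, 0.5]
gripper_width: 0.3
at [ 559.3 -322.4   46.3] [-1.80e+02 -2.99e+01 -1.00e-01] w 0.3 F [-0.1 -0.6  0.5] t 51.3
shift tool [-4.7  0.6 -2.3]
turn [ 0.   0.1 -0.1] shift in turned axes [-4.7  0.6 -2.3]
```

View pics/s40.png

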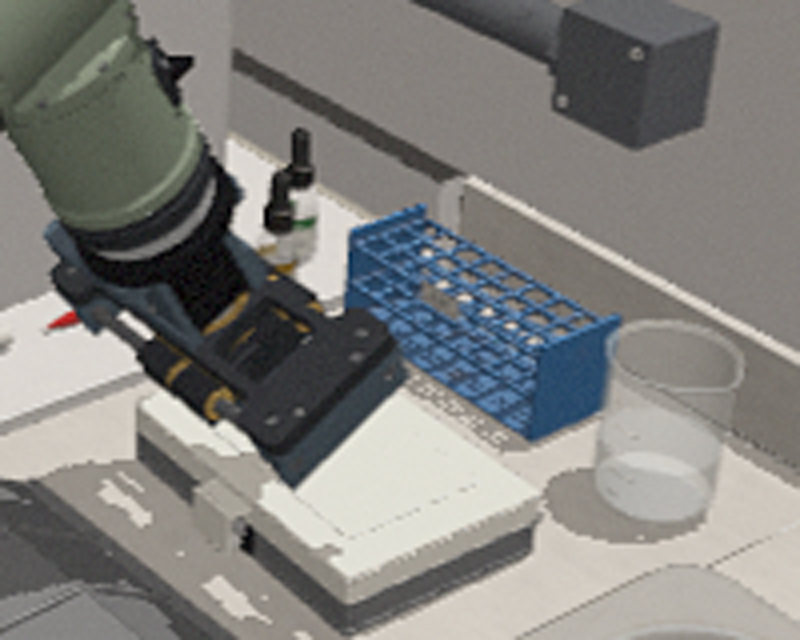

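It snapped past the catch: the force dropped from 21 N to 0 and the tip corner is at z≈38, the shut height. One light confirming press, then retract.

```bash
python3 -m creep '[[1,-0.8,0,1.3,0,0,0],[1,0,0,0,0,0,0]]'; python3 -m creep '[[1,-0.8,0,1.3,0,0,0],[1,0,0,0,0,0,0]]'; python3 -m creep '[[1,5,0,-8,0,0,0],[1,15,0,-25,0,0,0],[1,10,0,-50,0,0,0],[1,0,0,-55,0,0,0],[1,0,0,0,0,0,0]]'; python3 -m creep '[[1,0,0,0,0,0,0],[1,0,0,0,0,0,0],[1,0,0,0,0,0,0],[1,0,0,0,0,0,0]]'
python3 - <<'E'
from h import *
f=snap("scene","s41.png",(330,140,530,300),4);w=snap("wrist","w41.png")
to([554,-323,46]); np.save("f41.npy",[f,w],allow_pickle=True)
E
```

```text
time_s: 51.6
ee_pos: [559.7, -322.5, 45.6]
ee_rot: [-180.0, -30.0, -0.1]
force: [-5.6, 1.0, 11.4]
gripper_width: 0.1
time_s: 51.85
ee_pos: [559.7, -322.5, 45.2]
ee_rot: [180.0, -30.1, -0.0]
force: [-10.0, 2.8, 18.2]
gripper_width: 0.5
time_s: 52.48
ee_pos: [516.8, -323.9, 181.3]
ee_rot: [179.7, -30.2, 0.0]
force: [0.0, -0.6, 0.3]
gripper_width: 0.0
time_s: 52.98
ee_pos: [516.4, -322.0, 176.4]
ee_rot: [-179.9, -29.8, -0.1]
force: [1.1, 0.6, 0.8]
gripper_width: 0.5
at [ 516.5 -322.2  176.8] [-1.799e+02 -2.990e+01 -1.000e-01] w 0.2 F [0.4 1.  0.1] t 53.1
shift tool [-32.6   0.9 132.2]
```

View pics/s41.png

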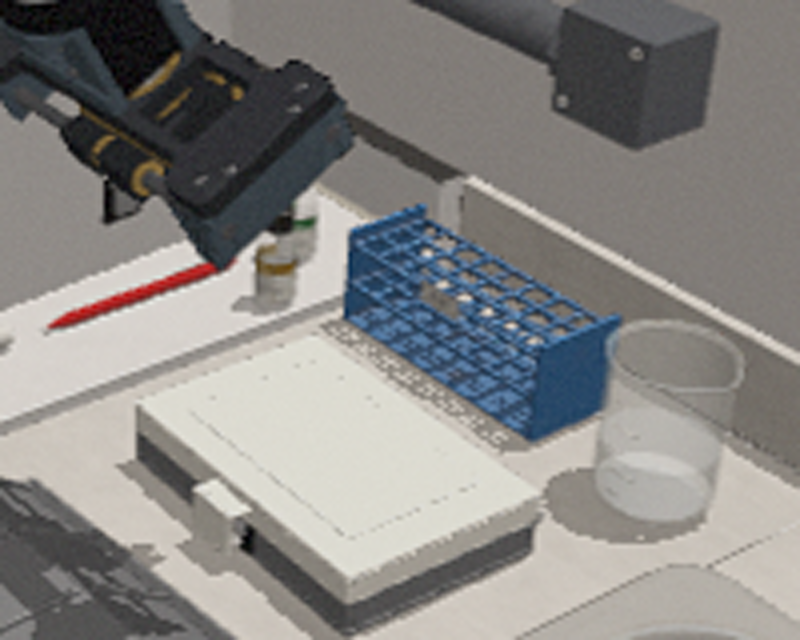

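View pics/w41.png

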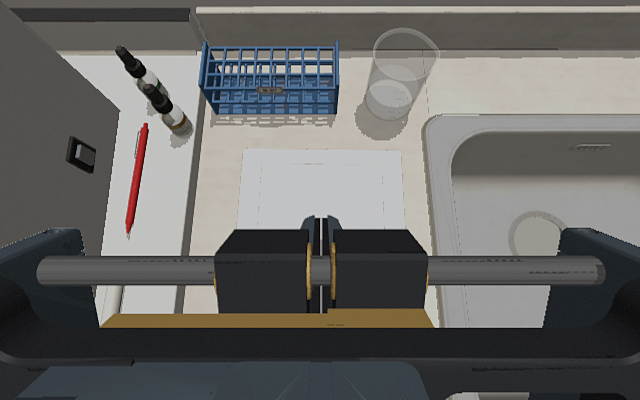

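The lid is shut flush, the bottle stands, and the robot is clear of everything. Handing in.

```bash
python3 -c "
from workcell import job_done;print(job_done())"
```

```text
the job is handed in; nothing more can be done
None
```

I packed all three plates in a stack, flat and white side up, in the wide compartment and stood the canister in the narrow one. I then pressed the lid shut past its catch and handed the job in at about 53 s. The hand-in reports no verdict.

**Last checks**
- **Plates:** the stack sat within a few mm of the wide compartment's centre, flat and white side up. The two camera views disagreed by about 5 mm in y, still well inside the tolerance.
- **Canister:** it stood in the narrow compartment at about (555, -271), roughly 3 mm off the centre line.
- **Lid:** resistance fell from 21 N to 0 as it snapped past the catch. The fingertip then met a solid stop at about z = 38 mm, the shut height, and the lid looks flush in the picture.
- **Dropper bottle:** still standing, and the robot is clear of everything.
- **Not seen:** the plates and canister were last seen before the lid closed, so their final positions are taken from that view.

**What went wrong on the way**
- My first press was too hard and slid the middle plate over the stop, so the first grasp missed. I picked the plate up by the end lying on the counter instead.
- The canister tilted about 20° in the grip after I straightened the wrist. I righted it before placing it.

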